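Hang up the ear defenders

ROBOT

A 6-joint arm with a two-finger parallel gripper is mounted at the origin on a cart in front of the work surface, level with it; the furniture and walls round the work are solid. World frame = base frame: x ahead of the robot, y to its left, z up, the work surface at z = 0. Lengths are in mm, angles in rad, forces in N, time in s.
With the tool pointing down it reaches from about 350 to 875 mm from the base axis. Payload 4.2 kg.
Tool frame: the origin (TCP) lies at the very end of the fingers, on their centre line; the grasp point (between the pads) lies 19 mm behind it; z points along the fingers, y is the direction in which the jaws open and shut (so a half turn about z gives the same grasp; the last joint's range is limited). The gripper opens to 85 mm and grips with 20 to 120 N. Pads are 22 mm wide; open, the fingers measure 114 mm over their backs; the gripper's body (76 mm by 85 mm) begins 54 mm behind the grasp point. The pads swing forward as they close: fully open they stand 13 mm farther back than shut.
Start: joints at [1.39, 0.385, 0.008, 0, -1.194, -0.259], TCP at [266.065, 565.516, 231.312] pointing down, gripper open.
Joint ranges: [-3.14, 3.14], [-1.21, 2.06], [-1.07, 1.41], [-3.16, 2.05], [-2.99, -0.16], [-3.1, 3.1]. Speed limits (rad/s): [2.79, 2.79, 3.14, 3.14, 3.14, 3.14].

INTERFACE

Orientations are given as a unit quaternion [x, y, z, w].
In Python, from bench import arm, optics, job gives the robot as it stands.
- The arm moves only by the tool send_rows, never from a script. Its argument "steps" is a list that holds one entry, the list of rows, each a list of 5 numbers: the shift along the tool's x, y, z in cm, then the turn about the tool's z in rad, then the opening, from 0 (shut) to 1 (fully open). A call has 1 to 10 rows; each row shifts and turns the pose as measured when the row begins, along the tool's axes as they then stand; what a row does not reach is not made up. A row lasts 1/12 s, in which the tool goes at most 41.7 mm and 7.16 degrees, less where a joint would pass 70% of its speed; a pose out of reach is approached as far as the arm can. A call with a gripper value outside its range is refused whole. The fingers move at their own pace and stop on an object; the grip force is fixed at half the most. Time passes only in rows, so rows that do not move let the fingers close. It gives the time, the measured TCP pose, the force and the opening at its end, in the units of the state.
- arm.read_state(): the state, without advancing time (a new reading comes with each control period).
- optics.get_image(name): name is "side" or "top" or "wrist"; returns (picture, depth): 480x640x3 uint8, blue, green, red; 480x640 float32, mm along the optical axis (not along the pixel's ray), 0 where there is no reading.
- optics.get_calibration(name): a dict with "K" (3x3 intrinsics, pixels), "k1" (the pictures are not rectified: a ray, as slopes to the right and down, at radius r is drawn at 1 + k1 r^2 times it, then the intrinsics apply), "rvec" (rotation vector, rad) and "tvec" (3), from world to camera coordinates, as OpenCV has them; the wrist camera has in their place "hand_eye" (4x4, takes a point from camera to tool coordinates, whose origin is the TCP and whose axes are the flange's). Camera axes: x right, y down, z forward; pixel columns grow to the right and rows downward; lengths in mm; the calibration is good to about 2 mm. A picture is of the moment at which its call begins: read the wrist's pose just before it. get_calibration takes no time and is no camera call.
- job.job_done(): hands the job in, once; it reports no verdict.
The state is a dict: "clock": time; "joints": joint angles; "joint_vel": joint speeds; "joint_efforts": joint torques, N m; "position": TCP position; "ee_rot": TCP orientation; "contact_force": force on the tool from outside, world axes, zero at the start; "wrist_torque": the same for the moment, N m; "gripper_width": finger opening in mm.
Only numpy, scipy, OpenCV 4.12 (cv2) and the standard library are available. Lean on these libraries where they do the work, as an engineer would, in place of code of your own. Each camera call takes 0.05 s, during which the arm holds its last target. There are 200 camera calls.

TASK

Hang both pairs of ear defenders on the bar under the shelf of the small wooden rack, each astride the bar with one cup on either side and its crown cushion resting on the bar: the larger pair in the bay nearer to the robot, the smaller pair in the farther bay. The shelf overhangs the bar, so they must go in tilted. Do not let either pair fall over on its side, leave the green cup and the round tin on the table where they stand, and leave both pairs hanging still.

Things in the scene. Friction and masses are not known exactly. Their poses are not given: they have to be found in the camera images.
- big_ears: larger pair of ear defenders: rigid dark steel headband, grey plastic cups, black cushions, standing on the cups, band arched up. 160 mm high, 156 mm over the cups, 84 mm clear between them; each cup 36 x 66 x 86 mm (thick x wide x high). Origin: centre of the underside, between the cups' feet. x from cup to cup, y along the band's width, z up; both ends alike
- small_ears: smaller pair of ear defenders: rigid dark steel headband, grey plastic cups, black cushions, standing on the cups, band arched up. 132 mm high, 132 mm over the cups, 84 mm clear between them; each cup 24 x 54 x 66 mm (thick x wide x high). Origin: centre of the underside, between the cups' feet. x from cup to cup, y along the band's width, z up; both ends alike
- big_ears_crown (a point): larger pair: middle of the underside of the crown, 140 mm above the pair's origin; it lies on the bar's top when hung, the bar seated in the cushion's V-groove (along y, 33 mm wide, 16 mm deep, lips 12 mm below this point). Grasp the cushion (30 mm wide) across y, from the crown's top at 160 mm down; fingertips below this point will meet the bar
- big_ears_cup_a (a point): larger pair: middle of the cup on its +x side
- big_ears_cup_b (a point): larger pair: middle of the cup on its -x side
- small_ears_crown (a point): smaller pair: middle of the underside of the crown, 112 mm above the pair's origin; it lies on the bar's top when hung, the bar seated in the cushion's V-groove (along y, 33 mm wide, 16 mm deep, lips 12 mm below this point). Grasp the cushion (30 mm wide) across y, from the crown's top at 132 mm down; fingertips below this point will meet the bar
- small_ears_cup_a (a point): smaller pair: middle of the cup on its +x side
- small_ears_cup_b (a point): smaller pair: middle of the cup on its -x side
- rack: fixed wooden rack. Origin on the table below the middle of its bar; x to its back (robot's right), open front to the robot's left; y along the bar, away from the robot. Round steel bar, 20 mm diameter, axis at x = 0, 190 mm up, between arms at y = -148 and 148 mm; a disc (40 mm diameter, 6 mm thick) at y = 0 parts it into two bays. Shelf board: x = 20 to 150 mm, underside 340 mm up
- near_bay (a point): middle of the near bay (y = -74 mm), on top of the bar, 200 mm above the table; axes as the rack's. The bay is 136 mm wide. Behind it, posts at x = 45 to 75 mm, y = -148 and 148 mm, and a low cross rail at x = 66 to 84 mm, 15 to 45 mm up; else open to the back. Shelf board and the few tins on it: y = -170 to 170 mm, up to 455 mm
- far_bay (a point): middle of the far bay (y = +74 mm), on top of the bar, 200 mm above the table; axes as the rack's; 136 mm wide
- green_cup: bystander: green cup, 72 mm across, 86 mm high; origin at the centre of its underside
- tin_polish: bystander: flat round tin, 64 mm across, 15 mm high; origin at the centre of its underside

How it is judged:
By the outcome, as a careful person would: the job done as asked, in the order asked, and still so for the second after the job is handed in, with the robot touching nothing.
It also fails if it takes over 59 s, if anything falls off the work surface, if the arm or the gripper's body presses on something with over 40 N, if the wrist force passes 120 N, or if a joint passes its speed limit or range.

## Working session

There is one attempt and no reset: what is moved stays moved. The work goes in short steps, Python scripts to look and compute and a tool call to move; the robot and the scene stay as the last step left them, time stands still between calls to the robot, and variables do not carry over. Pictures are saved under pics/ and viewed, about 8 in all and at most 12, crops included, and the job is handed in when it is done.

Besides the shell and the picture viewer there is one more tool, called after ">>>" in YAML: its name, and indented under it one key for each argument. send_rows: Moves the arm, as the interface text tells. Its arguments: {"type":"object","properties":{"steps":{"type":"array","items":{"type":"array","items":{"type":"array","items":{"type":"number"}}}}},"required":["steps"]}

```bash
mkdir -p pics
cat > h.py <<'E'
import numpy as np, cv2
from scipy.spatial.transform import Rotation as R
from bench import arm, optics, job
def cloud(name):
    st=arm.read_state(); im,d=optics.get_image(name); c=optics.get_calibration(name)
    K=np.array(c["K"]); k1=c["k1"]
    v,u=np.mgrid[0:480,0:640]
    xd=(u-K[0,2])/K[0,0]; yd=(v-K[1,2])/K[1,1]
    x,y=xd.copy(),yd.copy()
    for _ in range(8):
        f=1+k1*(x*x+y*y); x,y=xd/f,yd/f
    P=np.stack([x*d,y*d,d],-1)
    if name=="wrist":
        H=np.array(c["hand_eye"]); P=P@H[:3,:3].T+H[:3,3]
        P=P@R.from_quat(st["ee_rot"]).as_matrix().T+np.array(st["position"])
    else:
        Rm=cv2.Rodrigues(np.array(c["rvec"],float))[0]; P=(P-np.array(c["tvec"]).ravel())@Rm
    P[d==0]=np.nan
    return im,d,P
E
python3 - <<'E'
from h import *
print(arm.read_state())
for n in ["side","top"]:
    im,d,P=cloud(n); np.save(n+".npy",P); cv2.imwrite(n+".png",im); cv2.imwrite(f"pics/{n}1.png",im)
    c=optics.get_calibration(n); Rm=cv2.Rodrigues(np.array(c["rvec"],float))[0]; print(n,-Rm.T@np.array(c["tvec"]).ravel(),Rm[2])
E
```

```text
{'clock': 0.0, 'joints': array([ 1.38960974e+00,  3.85544691e-01,  6.59177988e-03, -5.06648498e-04,
       -1.19401550e+00, -2.58607248e-01]), 'joint_vel': array([ 0.00151445, -0.00078619,  0.00045777,  0.00050782,  0.00066748,
        0.00056475]), 'joint_efforts': array([-3.05067770e-04, -3.92290020e+01,  1.88398343e+01,  4.18626308e+00,
       -4.61484102e-03, -1.73795005e-07]), 'position': array([265.81955672, 564.98491226, 230.21430346]), 'ee_rot': array([ 9.75898946e-01, -2.18220100e-01, -1.93246271e-04,  1.09433965e-03]), 'contact_force': array([-0.69771438,  0.27734065,  1.3219477 ]), 'wrist_torque': array([-0.03640709,  0.00910986,  0.00749979]), 'gripper_width': 85.74947480524959}
side [504.08246328 706.43771107 795.21965147] [ 0.03547377 -0.71476818 -0.69846121]
top [391.40252143  48.26961095 959.08898868] [ 0.1896315  -0.02615761 -0.98150684]
```

View pics/side1.png

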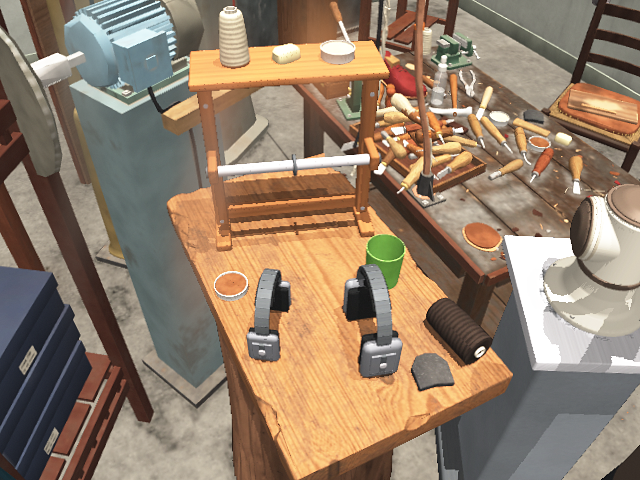

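View pics/top1.png

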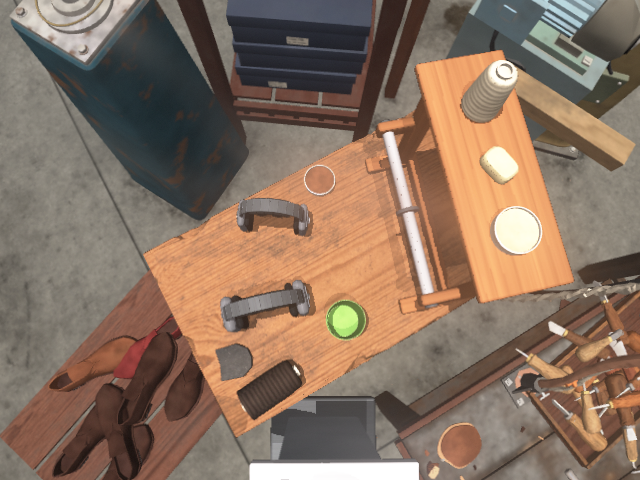

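Side: small pair around (268,310), big pair around (375,315), bar from (220,170) to (370,160). Top: small pair (272,208), big pair (265,303), bar (390,135)–(427,290), green cup (346,320), tin (320,180). Now I measure them.

Run:
```python
from h import *
P=np.load("top.npy"); im=cv2.imread("top.png")
S=np.load("side.npy")
hsv=cv2.cvtColor(im,cv2.COLOR_BGR2HSV)
np.set_printoptions(precision=1,suppress=True)
def reg(u0,u1,v0,v1,zlo,zhi,A=P):
    Q=A[v0:v1,u0:u1].reshape(-1,3); Q=Q[np.isfinite(Q).all(1)]
    return Q[(Q[:,2]>zlo)&(Q[:,2]<zhi)]
# bar
for nm,A,b in (("top",P,(375,440,125,305)),("side",S,(215,375,140,190))):
    Q=reg(*b,188,215,A); 
    c=np.median(Q,0); w=np.linalg.svd(Q-Q.mean(0),full_matrices=False)[2][0]
    t=(Q-Q.mean(0))@w; print("bar",nm,len(Q),Q.mean(0),w,t.min(),t.max(),np.percentile(Q[:,2],[5,50,95]), Q.mean(0)+w*t.min(),Q.mean(0)+w*t.max())
# shelf
Q=reg(415,575,50,305,340,375); print("shelf",len(Q),np.median(Q[:,2])); r=cv2.minAreaRect(Q[:,:2].astype(np.float32)); print(r,cv2.boxPoints(r))
# ears
for nm,b,h in (("small",(225,320,185,245),132),("big",(210,320,270,340),160)):
    Q=reg(*b,25,200); r=cv2.minAreaRect(Q[:,:2].astype(np.float32)); print(nm,len(Q),r,Q[:,2].max())
    T=Q[Q[:,2]>h-8]; print(" crown",len(T),T.mean(0),cv2.minAreaRect(T[:,:2].astype(np.float32)))
for nm,b in (("small",(240,300,260,370)),("big",(335,410,260,385))):
    h=132 if nm=="small" else 160
    Q=reg(*b,25,200,S); print(nm,"side",cv2.minAreaRect(Q[:,:2].astype(np.float32)))
    T=Q[Q[:,2]>h-8]; print(" crown",len(T),T.mean(0))
Q=reg(325,370,298,342,75,95);print("cup",cv2.minEnclosingCircle(Q[:,:2].astype(np.float32)),Q[:,2].max())
Q=reg(300,340,162,198,9,25);print("tin",cv2.minEnclosingCircle(Q[:,:2].astype(np.float32)))
Q=reg(235,300,360,415,9,150);print("roll",Q.mean(0),Q.max(0),Q.min(0))
print(optics.get_calibration("wrist")["hand_eye"])
```

```text
bar top 2600 [ 590.8 -113.   198.7] [-1.  -0.2  0. ] -152.069671159443 160.22997124436893 [191.7 198.4 206.9] [740.6 -86.7 198.2] [ 433.  -140.7  199.3]
bar side 1793 [ 579.1 -112.7  196.9] [-1.  -0.2  0. ] -153.02668358571705 150.99487740534872 [189.  197.1 206.1] [728.4 -79.1 195.8] [ 431.8 -145.9  197.9]
shelf 21189 355.8760482501936
((599.2413330078125, -196.63218688964844), (355.566650390625, 132.16693115234375), 12.127039909362793) [[ 411.5 -169.4]
 [ 439.3 -298.6]
 [ 786.9 -223.9]
 [ 759.2  -94.7]]
small 1552 ((611.6787719726562, 121.45504760742188), (143.75564575195312, 52.27631378173828), 85.71099853515625) 136.32995729091326
 crown 481 [611.6 120.8 129. ] ((612.4468383789062, 121.32015991210938), (64.27835845947266, 29.845312118530273), 89.66001892089844)
big 2283 ((439.6553039550781, 129.73641967773438), (65.17466735839844, 166.583984375), 12.966123580932617) 163.81184600110845
 crown 627 [438.6 130.1 157. ] ((439.267578125, 129.21615600585938), (29.379535675048828, 73.34276580810547), 14.191072463989258)
small side ((611.9210815429688, 126.6007080078125), (137.25772094726562, 53.660362243652344), 85.85309600830078)
 crown 437 [610.9 126.2 128.7]
big side ((436.5053405761719, 100.0096435546875), (228.49794006347656, 100.29808807373047), 86.84595489501953)
 crown 507 [438.5 136.1 156.8]
cup ((413.49169921875, -16.593425750732422), 36.03548049926758) 88.57677140399836
tin ((698.3801879882812, 29.177576065063477), 32.2818489074707)
roll [294.5 125.8  49.8] [340.2 189.6  67.2] [243.6  66.3   9.1]
[[   0.    -1.    -0.3   73.3]
 [   1.     0.    -0.     0.3]
 [   0.    -0.3    1.  -141.7]
 [   0.     0.     0.     1. ]]
```

```bash
cat >> h.py <<'E'
def plan(target,yaw=None,op=1.0,step=38.0,turn=.12):
    """rows to reach world target (TCP) and tool-x yaw (rad)"""
    s=arm.read_state(); M=R.from_quat(s["ee_rot"]); p=np.array(s["position"])
    a=0 if yaw is None else -((yaw-np.arctan2(*M.as_matrix()[[1,0],0])+np.pi)%(2*np.pi)-np.pi)
    d=np.array(target)-p
    n=max(int(np.ceil(max(np.linalg.norm(d)/step,abs(a)/turn))),1); out=[]
    for i in range(n):
        v=M.inv().apply(d/n)/10; out.append([round(float(q),2) for q in v]+[round(a/n,3),op]); M=M*R.from_rotvec([0,0,a/n])
    print(n,str(out).replace(" ",""))
E
python3 - <<'E'
from h import *
P=np.load("top.npy"); S=np.load("side.npy")
np.set_printoptions(precision=0,suppress=True,linewidth=200)
# band profile along ear x (top camera), front-positive
for nm,c,a,lo,b in (("big",(438.7,131),13.3,25,(210,320,270,340)),("small",(611.6,122.5),-4.3,25,(225,320,185,245))):
    y=np.deg2rad(a); ey=np.array([np.cos(y),np.sin(y)]); ex=np.array([np.sin(y),-np.cos(y)])
    for A,bb in ((P,b),):
        Q=A[bb[2]:bb[3],bb[0]:bb[1]].reshape(-1,3); Q=Q[np.isfinite(Q).all(1)&(Q[:,2]>25)]
        u=(Q[:,:2]-c)@ex; w=(Q[:,:2]-c)@ey
        for k in range(-84,85,8):
            m=(abs(u-k)<4)&(Q[:,2]>np.where(abs(k)<60,90,25))
            if m.any(): print(nm,k,m.sum(),"z",np.percentile(Q[m,2],[10,50,95]),"w",np.percentile(w[m],[5,95]))
plan((432,158,260),np.deg2rad(102.6))
E
```

```text
big -84 5 z [64. 67. 68.] w [-3. 10.]
big -76 69 z [67. 81. 84.] w [-24.  25.]
big -68 121 z [ 80.  84. 117.] w [-30.  28.]
big -60 161 z [ 75.  83. 131.] w [-29.  27.]
big -52 56 z [132. 137. 141.] w [-11.  10.]
big -44 70 z [141. 144. 147.] w [-12.  12.]
big -36 80 z [144. 149. 153.] w [-14.  13.]
big -28 86 z [148. 153. 156.] w [-14.  13.]
big -20 83 z [150. 156. 159.] w [-14.  14.]
big -12 92 z [152. 158. 161.] w [-14.  12.]
big -4 90 z [154. 159. 162.] w [-14.  13.]
big 4 87 z [154. 159. 162.] w [-13.  13.]
big 12 93 z [153. 158. 160.] w [-14.  13.]
big 20 91 z [151. 156. 160.] w [-14.  13.]
big 28 86 z [149. 153. 157.] w [-13.  14.]
big 36 88 z [143. 150. 154.] w [-13.  13.]
big 44 81 z [140. 144. 149.] w [-12.  12.]
big 52 69 z [134. 139. 142.] w [-11.  11.]
big 60 149 z [ 77.  84. 132.] w [-27.  25.]
big 68 163 z [ 80.  86. 120.] w [-30.  29.]
big 76 134 z [68. 81. 88.] w [-27.  26.]
big 84 25 z [46. 67. 69.] w [-15.  16.]
small -68 20 z [41. 53. 60.] w [-13.  13.]
small -60 75 z [55. 63. 89.] w [-26.  24.]
small -52 38 z [ 93. 101. 105.] w [-11.  10.]
small -44 50 z [107. 11
[... 781 characters left out ...]
1.92,-0.15,np.float64(-0.117),1.0],[1.06,2.06,-0.15,np.float64(-0.117),1.0],[0.81,2.17,-0.15,np.float64(-0.117),1.0],[0.55,2.25,-0.15,np.float64(-0.117),1.0],[0.28,2.3,-0.15,np.float64(-0.117),1.0],[0.01,2.31,-0.15,np.float64(-0.117),1.0],[-0.26,2.3,-0.15,np.float64(-0.117),1.0],[-0.53,2.25,-0.15,np.float64(-0.117),1.0],[-0.79,2.18,-0.15,np.float64(-0.117),1.0],[-1.04,2.07,-0.15,np.float64(-0.117),1.0],[-1.27,1.93,-0.15,np.float64(-0.117),1.0],[-1.49,1.77,-0.15,np.float64(-0.117),1.0],[-1.69,1.58,-0.15,np.float64(-0.117),1.0],[-1.86,1.38,-0.15,np.float64(-0.117),1.0],[-2.01,1.15,-0.15,np.float64(-0.117),1.0],[-2.13,0.91,-0.15,np.float64(-0.117),1.0],[-2.22,0.65,-0.15,np.float64(-0.117),1.0]]
```

>>> send_rows:
  steps:
    - [[1.7,1.57,-0.15,-0.12,1],[1.5,1.76,-0.15,-0.12,1],[1.29,1.92,-0.15,-0.12,1],[1.06,2.06,-0.15,-0.12,1],[0.81,2.17,-0.15,-0.12,1],[0.55,2.25,-0.15,-0.12,1],[0.28,2.3,-0.15,-0.12,1],[0.01,2.31,-0.15,-0.12,1],[-0.26,2.3,-0.15,-0.12,1],[-0.53,2.25,-0.15,-0.12,1]]

```text
clock: 0.93
position: [359.2, 345.2, 239.5]
ee_rot: [0.919, 0.394, -0.006, 0.005]
contact_force: [0.5, -0.3, 0.8]
gripper_width: 85.6
```

```bash
sed -i 's/round(a\/n,3)/round(float(a\/n),3)/' h.py
python3 - <<'E'
from h import *
s=arm.read_state(); print(s["clock"],s["joints"].round(3),s["position"].round(1),s["ee_rot"].round(4)); plan((432,158,260),np.deg2rad(102.6),step=41)
E
```

```text
0.9333 [ 1.092  0.169 -0.273 -0.    -1.144  1.289] [359.2 345.2 239.5] [ 0.919   0.3942 -0.0058  0.0046]
9 [[-0.95,2.02,-0.21,-0.109,1.0],[-1.17,1.9,-0.21,-0.109,1.0],[-1.37,1.77,-0.21,-0.109,1.0],[-1.55,1.61,-0.21,-0.109,1.0],[-1.72,1.43,-0.21,-0.109,1.0],[-1.86,1.23,-0.21,-0.109,1.0],[-1.98,1.02,-0.21,-0.109,1.0],[-2.08,0.8,-0.21,-0.109,1.0],[-2.16,0.57,-0.21,-0.109,1.0]]
```

Run:
```python
from h import *
plan((446,101,260),np.deg2rad(-76.7),step=41,turn=.124)
```

```text
18 [[-0.65,1.28,-0.1,0.119,1.0],[-0.49,1.35,-0.1,0.119,1.0],[-0.33,1.4,-0.1,0.119,1.0],[-0.16,1.43,-0.1,0.119,1.0],[0.01,1.44,-0.1,0.119,1.0],[0.18,1.43,-0.1,0.119,1.0],[0.35,1.4,-0.1,0.119,1.0],[0.52,1.35,-0.1,0.119,1.0],[0.67,1.27,-0.1,0.119,1.0],[0.82,1.19,-0.1,0.119,1.0],[0.95,1.08,-0.1,0.119,1.0],[1.08,0.96,-0.1,0.119,1.0],[1.18,0.82,-0.1,0.119,1.0],[1.27,0.68,-0.1,0.119,1.0],[1.34,0.52,-0.1,0.119,1.0],[1.4,0.36,-0.1,0.119,1.0],[1.43,0.19,-0.1,0.119,1.0],[1.44,0.02,-0.1,0.119,1.0]]
```

>>> send_rows:
  steps:
    - [[-0.65,1.28,-0.1,0.122,1.0],[-0.49,1.35,-0.1,0.122,1.0],[-0.33,1.4,-0.1,0.122,1.0],[-0.16,1.43,-0.1,0.122,1.0],[0.01,1.44,-0.1,0.122,1.0],[0.18,1.43,-0.1,0.122,1.0],[0.35,1.4,-0.1,0.122,1.0],[0.52,1.35,-0.1,0.122,1.0],[0.67,1.27,-0.1,0.122,1.0],[0.82,1.19,-0.1,0.122,1.0]]

```text
clock: 1.77
position: [404.6, 197.2, 248.2]
ee_rot: [0.977, -0.215, -0.005, 0.01]
contact_force: [-0.8, 0.3, -0.8]
gripper_width: 85.5
```

>>> send_rows:
  steps:
    - [[0.95,1.08,-0.1,0.122,1.0],[1.08,0.96,-0.1,0.122,1.0],[1.18,0.82,-0.1,0.122,1.0],[1.27,0.68,-0.1,0.122,1.0],[1.34,0.52,-0.1,0.122,1.0],[1.4,0.36,-0.1,0.122,1.0],[1.43,0.19,-0.1,0.122,1.0],[1.44,0.02,-0.1,0.122,1.0],[0,0,0,0,1]]

```text
clock: 2.52
position: [433.7, 77.6, 255.3]
ee_rot: [0.752, -0.659, -0.001, 0.015]
contact_force: [-0.4, 0.7, -0.6]
gripper_width: 85.1
```

```bash
cat >> h.py <<'E'
def st():
    s=arm.read_state(); M=R.from_quat(s["ee_rot"]).as_matrix()
    print("t",round(s["clock"],2),"j",s["joints"].round(3),"p",s["position"].round(1),"yaw",round(float(np.degrees(np.arctan2(M[1,0],M[0,0]))),1),"z",M[:,2].round(3),"F",s["contact_force"].round(1),"w",round(s["gripper_width"],1))
E
python3 - <<'E'
from h import *
np.set_printoptions(precision=1,suppress=True)
st()
im,d,P=cloud("wrist"); cv2.imwrite("pics/w1.png",im)
Q=P.reshape(-1,3); Q=Q[np.isfinite(Q).all(1)]
e=Q[(Q[:,2]>25)&(Q[:,2]<175)&(abs(Q[:,0]-439)<80)&(abs(Q[:,1]-130)<100)]
print(len(e),cv2.minAreaRect(e[:,:2].astype(np.float32)))
T=e[e[:,2]>135]; print(cv2.minAreaRect(T[:,:2].astype(np.float32)),T[:,2].max())
plan((446,101,128),np.deg2rad(-76.7),step=30)
E
```

```text
t 2.52 j [ 0.6  0.1 -0.4  0.  -1.2 -0.4] p [433.7  77.6 255.3] yaw -82.4 z [-0. -0. -1.] F [-0.4  0.7 -0.6] w 85.1
10541 ((440.3807373046875, 126.33334350585938), (65.53949737548828, 159.56288146972656), 13.631368637084961)
((439.5526428222656, 130.4727783203125), (30.11416244506836, 108.83389282226562), 13.567057609558105) 161.27965858670566
5 [[-0.46,-0.37,2.53,-0.019,1.0],[-0.45,-0.38,2.53,-0.019,1.0],[-0.45,-0.39,2.53,-0.019,1.0],[-0.44,-0.4,2.53,-0.019,1.0],[-0.43,-0.4,2.53,-0.019,1.0]]
```

View pics/w1.png

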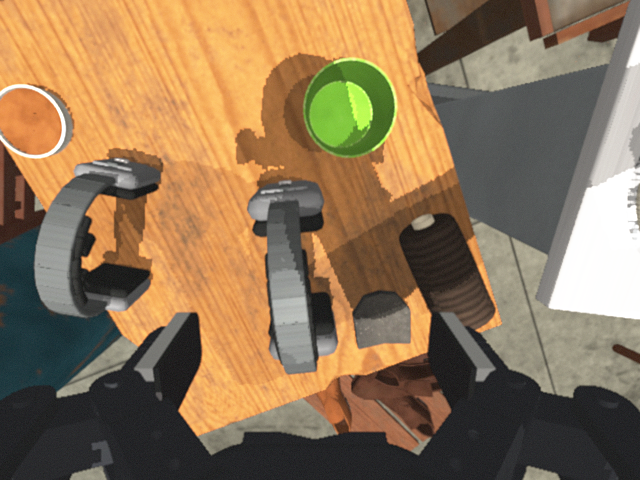

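Wrist view: big pair at (290,270) between the open fingers (fingertips at (180,340) and (455,340)), green cup (350,108), small pair (95,235). The big pair's crown is at (439.5,130.5) with yaw 13.6°.

>>> send_rows:
  steps:
    - [[-0.5,-0.4,1.5,-0.021,1],[-0.44,-0.4,1.5,-0.021,1],[-0.44,-0.4,1.5,-0.021,1],[-0.43,-0.4,1.5,-0.021,1],[-0.3,-0.2,1.5,-0.02,1],[0,0,0,0,1]]

```text
clock: 3.07
position: [445.9, 104.2, 176.8]
ee_rot: [0.793, -0.609, -0.002, 0.013]
contact_force: [-0.7, -1.4, -0.7]
gripper_width: 85.2
```

```bash
sed -i '/^import numpy/a np.set_printoptions(precision=3,suppress=True,linewidth=200)' h.py
python3 - <<'E'
from h import *
st()
plan((447,99.4,127),np.deg2rad(-76.4),step=25)
E
```

```text
t 3.07 j [ 0.589  0.163 -0.455  0.006 -0.979 -0.332] p [445.9 104.2 176.8] yaw -75.1 z [-0.019 -0.018 -1.   ] F [-0.7 -1.4 -0.7] w 85.2
2 [[0.22,-0.05,2.49,0.012,1.0],[0.21,-0.05,2.49,0.012,1.0]]
```

>>> send_rows:
  steps:
    - [[0.2,-0.05,2.0,0.01,1],[0.2,-0.05,2.0,0.01,1],[0,0,0.8,0,1],[0,0,0,0,1],[0,0,0,0,0],[0,0,0,0,0],[0,0,0,0,0],[0,0,0,0,0],[0,0,0,0,0],[0,0,0,0,0]]

```text
clock: 3.9
position: [449.9, 103.8, 133.8]
ee_rot: [0.79, -0.613, 0.001, 0.009]
contact_force: [-0.5, 0.1, -2.5]
gripper_width: 28.3
```

Run:
```python
from h import *
st()
```

```text
t 3.9 j [ 0.585  0.218 -0.513  0.009 -0.855 -0.339] p [449.9 103.8 133.8] yaw -75.6 z [-0.01  -0.014 -1.   ] F [-0.5  0.1 -2.5] w 28.3
```

>>> send_rows:
  steps:
    - [[0,0,0,0,0.7],[0,0,0,0,0.7],[0.3,0,0.4,0,0.7],[0.3,0,0.4,0,0.7],[0.1,0,0.2,0,0.7],[0,0,0,0,0],[0,0,0,0,0],[0,0,0,0,0],[0,0,0,0,0],[0,0,0,0,0]]

```text
clock: 4.73
position: [451.9, 95.9, 123.5]
ee_rot: [0.79, -0.613, 0.001, 0.008]
contact_force: [0.2, 0.3, -0.7]
gripper_width: 29.0
```

Run:
```python
from h import *
st()
```

```text
t 4.73 j [ 0.567  0.232 -0.527  0.01  -0.827 -0.323] p [451.9  95.9 123.5] yaw -75.6 z [-0.009 -0.014 -1.   ] F [ 0.2  0.3 -0.7] w 29.0
```

>>> send_rows:
  steps:
    - [[0,0,-0.8,0,0],[0,0,-1.5,0,0],[0,0,-2.5,0,0],[0,0,-3,0,0],[0,0,-3,0,0],[0,0,-3,0,0],[0,0,-3,0,0],[0,0,-2.5,0,0],[0,0,-1.5,0,0],[0,0,0,0,0]]

```text
clock: 5.57
position: [450.2, 97.2, 340.5]
ee_rot: [0.79, -0.613, -0.002, 0.013]
contact_force: [0.8, 0.6, -2.5]
gripper_width: 28.6
```

Run:
```python
from h import *
st()
im,d,P=cloud("side"); cv2.imwrite("pics/s2.png",im)
plan((500,-10,345),np.deg2rad(108),op=0,step=38,turn=.12)
```

```text
t 5.57 j [ 0.571  0.047 -0.162  0.005 -1.388 -0.321] p [450.2  97.2 340.5] yaw -75.6 z [-0.019 -0.019 -1.   ] F [ 0.8  0.6 -2.5] w 28.6
26 [[0.45,-0.09,-0.02,0.118,0],[0.43,-0.14,-0.02,0.118,0],[0.41,-0.19,-0.02,0.118,0],[0.39,-0.24,-0.02,0.118,0],[0.36,-0.28,-0.02,0.118,0],[0.32,-0.32,-0.02,0.118,0],[0.28,-0.36,-0.02,0.118,0],[0.24,-0.39,-0.02,0.118,0],[0.19,-0.41,-0.02,0.118,0],[0.14,-0.43,-0.02,0.118,0],[0.09,-0.45,-0.02,0.118,0],[0.04,-0.45,-0.02,0.118,0],[-0.02,-0.46,-0.02,0.118,0],[-0.07,-0.45,-0.02,0.118,0],[-0.12,-0.44,-0.02,0.118,0],[-0.17,-0.42,-0.02,0.118,0],[-0.22,-0.4,-0.02,0.118,0],[-0.27,-0.37,-0.02,0.118,0],[-0.31,-0.33,-0.02,0.118,0],[-0.35,-0.29,-0.02,0.118,0],[-0.38,-0.25,-0.02,0.118,0],[-0.41,-0.2,-0.02,0.118,0],[-0.43,-0.16,-0.02,0.118,0],[-0.44,-0.1,-0.02,0.118,0],[-0.45,-0.05,-0.02,0.118,0],[-0.46,0.0,-0.02,0.118,0]]
```

View pics/s2.png

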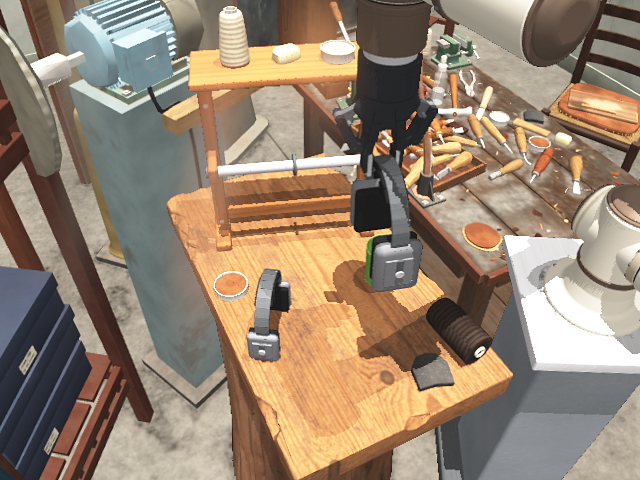

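Side view: the pair hangs level in the grip at (395,220), above and clear of the cup; the gripper is a dark cylinder, with a wider link above it.

Run:
```python
from h import *
plan((490,35,345),np.deg2rad(119),op=0,step=38,turn=.12)
```

```text
25 [[0.28,-0.09,-0.02,0.115,0],[0.27,-0.13,-0.02,0.115,0],[0.25,-0.16,-0.02,0.115,0],[0.23,-0.18,-0.02,0.115,0],[0.21,-0.21,-0.02,0.115,0],[0.18,-0.23,-0.02,0.115,0],[0.16,-0.25,-0.02,0.115,0],[0.13,-0.27,-0.02,0.115,0],[0.09,-0.28,-0.02,0.115,0],[0.06,-0.29,-0.02,0.115,0],[0.03,-0.3,-0.02,0.115,0],[-0.01,-0.3,-0.02,0.115,0],[-0.04,-0.29,-0.02,0.115,0],[-0.07,-0.29,-0.02,0.115,0],[-0.11,-0.28,-0.02,0.115,0],[-0.14,-0.26,-0.02,0.115,0],[-0.17,-0.24,-0.02,0.115,0],[-0.19,-0.22,-0.02,0.115,0],[-0.22,-0.2,-0.02,0.115,0],[-0.24,-0.17,-0.02,0.115,0],[-0.26,-0.14,-0.02,0.115,0],[-0.27,-0.11,-0.02,0.115,0],[-0.29,-0.08,-0.02,0.115,0],[-0.29,-0.05,-0.02,0.115,0],[-0.3,-0.01,-0.02,0.115,0]]
```

>>> send_rows:
  steps:
    - [[0.28,-0.09,0,0.06,0],[0.27,-0.13,0,0.11,0],[0.25,-0.16,0,0.115,0],[0.23,-0.18,0,0.115,0],[0.21,-0.21,0,0.115,0],[0.18,-0.23,0,0.115,0],[0.16,-0.25,0,0.115,0],[0.13,-0.27,0,0.115,0],[0.09,-0.28,0,0.115,0],[0.06,-0.29,0,0.115,0]]

```text
clock: 6.45
position: [455.9, 69.8, 318.5]
ee_rot: [-0.333, 0.942, -0.003, -0.033]
contact_force: [0.2, 0.1, -2.8]
gripper_width: 28.8
```

>>> send_rows:
  steps:
    - [[0.03,-0.3,0,0.115,0],[-0.01,-0.3,0,0.115,0],[-0.04,-0.29,0,0.115,0],[-0.07,-0.29,0,0.115,0],[-0.11,-0.28,0,0.115,0],[-0.14,-0.26,0,0.115,0],[-0.17,-0.24,0,0.115,0],[-0.19,-0.22,0,0.115,0],[-0.22,-0.2,0,0.115,0],[-0.24,-0.1,0,0.06,0]]

```text
clock: 7.28
position: [460.1, 41.9, 294.6]
ee_rot: [0.236, 0.97, -0.031, -0.047]
contact_force: [0.0, 0.4, -2.3]
gripper_width: 28.7
```

Run:
```python
from h import *
st()
plan((490,35,345),np.deg2rad(119),op=0,step=38,turn=.12)
```

```text
t 7.28 j [ 0.437  0.118 -0.194 -0.011 -1.37  -2.481] p [460.1  41.9 294.6] yaw 152.5 z [-0.105 -0.038 -0.994] F [ 0.   0.4 -2.3] w 28.7
5 [[-0.52,0.07,-1.06,0.117,0],[-0.51,0.13,-1.06,0.117,0],[-0.49,0.18,-1.06,0.117,0],[-0.46,0.24,-1.06,0.117,0],[-0.43,0.29,-1.06,0.117,0]]
```

>>> send_rows:
  steps:
    - [[0,0,0,0,0],[0,0,0,0,0],[0,0,0,0,0],[0,0,0,0,0]]

```text
clock: 7.62
position: [456.9, 41.3, 288.8]
ee_rot: [0.235, 0.97, -0.033, -0.052]
contact_force: [-0.3, 1.1, -3.0]
gripper_width: 28.9
```

Run:
```python
from h import *
st()
```

```text
t 7.62 j [ 0.437  0.123 -0.203 -0.014 -1.368 -2.479] p [456.9  41.3 288.8] yaw 152.6 z [-0.117 -0.04  -0.992] F [-0.3  1.1 -3. ] w 28.9
```

>>> send_rows:
  steps:
    - [[0,0,-1,0,0],[0,0,-1,0,0],[0,0,-1,0,0],[0,0,-1,0,0]]

```text
clock: 7.95
position: [460.5, 43.0, 329.8]
ee_rot: [0.233, 0.97, -0.034, -0.054]
contact_force: [0.3, -0.1, -1.6]
gripper_width: 28.6
```

Run:
```python
from h import *
st()
```

```text
t 7.95 j [ 0.436  0.112 -0.115 -0.014 -1.472 -2.477] p [460.5  43.  329.8] yaw 152.7 z [-0.121 -0.041 -0.992] F [ 0.3 -0.1 -1.6] w 28.6
```

>>> send_rows:
  steps:
    - [[1.0,1.6,-0.3,-0.04,0],[1.9,3.1,-0.3,-0.08,0],[2.0,3.2,-0.3,-0.083,0],[2.0,3.2,-0.3,-0.083,0],[2.0,3.2,-0.3,-0.083,0],[2.0,3.2,-0.2,-0.083,0],[2.0,3.2,-0.2,-0.083,0],[2.0,3.2,-0.2,-0.083,0],[2.0,3.2,-0.2,-0.083,0],[2.0,3.2,-0.2,-0.083,0]]

```text
clock: 8.78
position: [313.7, 369.1, 376.2]
ee_rot: [-0.17, 0.984, -0.006, -0.052]
contact_force: [0.2, 0.6, -1.6]
gripper_width: 28.6
```

Run:
```python
from h import *
st()
```

```text
t 8.78 j [ 1.15   0.117  0.03  -0.08  -1.552 -2.375] p [313.7 369.1 376.2] yaw -160.4 z [-0.1   -0.03  -0.995] F [ 0.2  0.6 -1.6] w 28.6
```

>>> send_rows:
  steps:
    - [[2.0,3.2,0.1,-0.083,0],[2.0,3.2,0.1,-0.083,0],[2.0,3.2,0.1,-0.083,0],[2.0,3.2,0.1,-0.083,0],[2.0,3.2,0.1,-0.083,0],[2.0,3.2,0.1,-0.083,0],[1,1.6,0,-0.04,0],[0,0,0,0,0]]

```text
clock: 9.45
position: [77.9, 479.4, 400.6]
ee_rot: [-0.445, 0.894, 0.014, -0.047]
contact_force: [0.5, -0.5, -1.9]
gripper_width: 28.7
```

Run:
```python
from h import *
st()
```

```text
t 9.45 j [ 1.681  0.086  0.06  -0.098 -1.55  -2.325] p [ 77.9 479.4 400.6] yaw -126.9 z [-0.096 -0.016 -0.995] F [ 0.5 -0.5 -1.9] w 28.7
```

>>> send_rows:
  steps:
    - [[0,0,0,0,0],[0,0,0,0,0],[0,0,0,0,0],[0,0,0,0,0],[0,0,0,0,0],[0,0,0,0,0],[0,0,0,0,0],[0,0,0,0,0],[0,0,0,0,0],[0,0,0,0,0]]

```text
clock: 10.28
position: [81.9, 478.6, 403.5]
ee_rot: [-0.443, 0.895, 0.015, -0.045]
contact_force: [0.3, 0.1, -2.4]
gripper_width: 28.7
```

Run:
```python
from h import *
st()
```

```text
t 10.28 j [ 1.674  0.084  0.064 -0.096 -1.555 -2.324] p [ 81.9 478.6 403.5] yaw -127.2 z [-0.095 -0.013 -0.995] F [ 0.3  0.1 -2.4] w 28.7
```

Run:
```python
from h import *
plan((60,290,400),None,op=0,step=30)
```

```text
7 [[2.32,-1.39,0.12,0.0,0],[2.32,-1.39,0.12,0.0,0],[2.32,-1.39,0.12,0.0,0],[2.32,-1.39,0.12,0.0,0],[2.32,-1.39,0.12,0.0,0],[2.32,-1.39,0.12,0.0,0],[2.32,-1.39,0.12,0.0,0]]
```

>>> send_rows:
  steps:
    - [[2.3,-1.4,0.1,0,0],[2.3,-1.4,0.1,0,0],[2.3,-1.4,0.1,0,0],[2.3,-1.4,0.1,0,0],[2.3,-1.4,0.1,0,0],[2.3,-1.4,0.1,0,0],[2.3,-1.4,0.1,0,0]]

```text
clock: 10.87
position: [61.2, 288.3, 397.1]
ee_rot: [-0.441, 0.896, 0.012, -0.046]
contact_force: [-0.5, 0.3, -1.7]
gripper_width: 28.6
```

Run:
```python
from h import *
st(); plan((50,220,400),None,op=0,step=20)
```

```text
t 10.87 j [ 1.821 -0.285 -0.271 -0.096 -1.581 -2.478] p [ 61.2 288.3 397.1] yaw -127.4 z [-0.094 -0.02  -0.995] F [-0.5  0.3 -1.7] w 28.6
4 [[1.53,-0.82,-0.01,0.0,0],[1.53,-0.82,-0.01,0.0,0],[1.53,-0.82,-0.01,0.0,0],[1.53,-0.82,-0.01,0.0,0]]
```

>>> send_rows:
  steps:
    - [[0.5,-0.3,2.5,0,0],[0.5,-0.3,2.5,0,0],[0.5,-0.3,2.5,0,0],[0.5,-0.3,2.5,0,0],[0.8,-0.5,2.5,0,0],[0.8,-0.5,2,0,0]]

```text
clock: 11.37
position: [43.2, 241.6, 254.8]
ee_rot: [-0.442, 0.896, 0.024, -0.043]
contact_force: [-0.9, -1.1, -2.8]
gripper_width: 28.9
```

Run:
```python
from h import *
st()
```

```text
t 11.37 j [ 1.964 -0.372 -0.664 -0.095 -1.239 -2.589] p [ 43.2 241.6 254.8] yaw -127.4 z [-0.099  0.004 -0.995] F [-0.9 -1.1 -2.8] w 28.9
```

Run:
```python
from h import *
plan((488,40,360),np.deg2rad(122),op=0,step=30,turn=.11)
```

```text
18 [[-0.58,-2.59,-0.83,0.107,0],[-0.85,-2.51,-0.83,0.107,0],[-1.11,-2.4,-0.83,0.107,0],[-1.36,-2.27,-0.83,0.107,0],[-1.6,-2.11,-0.83,0.107,0],[-1.82,-1.93,-0.83,0.107,0],[-2.01,-1.72,-0.83,0.107,0],[-2.18,-1.5,-0.83,0.107,0],[-2.33,-1.25,-0.83,0.107,0],[-2.45,-1.0,-0.83,0.107,0],[-2.55,-0.73,-0.83,0.107,0],[-2.61,-0.45,-0.83,0.107,0],[-2.64,-0.17,-0.83,0.107,0],[-2.65,0.11,-0.83,0.107,0],[-2.62,0.4,-0.83,0.107,0],[-2.56,0.67,-0.83,0.107,0],[-2.47,0.94,-0.83,0.107,0],[-2.36,1.2,-0.83,0.107,0]]
```

>>> send_rows:
  steps:
    - [[-0.5,-1.5,-1.2,0.06,0],[-0.85,-2.51,-1.2,0.1,0],[-1.11,-2.4,-1.2,0.107,0],[-1.36,-2.27,-1.2,0.107,0],[-1.6,-2.11,-1.2,0.107,0],[-1.82,-1.93,-1.0,0.107,0],[-2.0,-1.72,-1.0,0.107,0],[-2.18,-1.5,-0.8,0.107,0],[-2.33,-1.25,-0.8,0.107,0],[-2.45,-1.0,-0.8,0.107,0]]

```text
clock: 12.2
position: [294.6, 133.9, 335.2]
ee_rot: [0.062, 0.997, -0.001, -0.046]
contact_force: [-0.4, 1.5, -2.0]
gripper_width: 28.9
```

Run:
```python
from h import *
st(); plan((488,40,360),np.deg2rad(120),op=0,step=35,turn=.11)
```

```text
t 12.2 j [ 0.866 -0.184 -0.358 -0.073 -1.456 -2.551] p [294.6 133.9 335.2] yaw 172.8 z [-0.093  0.003 -0.996] F [-0.4  1.5 -2. ] w 28.9
9 [[-2.23,-0.77,-0.48,0.102,0],[-2.29,-0.54,-0.48,0.102,0],[-2.34,-0.3,-0.48,0.102,0],[-2.36,-0.06,-0.48,0.102,0],[-2.35,0.18,-0.48,0.102,0],[-2.32,0.42,-0.48,0.102,0],[-2.26,0.65,-0.48,0.102,0],[-2.19,0.88,-0.48,0.102,0],[-2.08,1.1,-0.48,0.102,0]]
```

>>> send_rows:
  steps:
    - [[-2.3,-0.75,-0.5,0.1,0],[-2.3,-0.54,-0.5,0.1,0],[-2.34,-0.3,-0.5,0.1,0],[-2.36,-0.06,-0.5,0.1,0],[-2.35,0.18,-0.5,0.1,0],[-2.3,0.42,-0.5,0.1,0],[-2.26,0.65,-0.5,0.1,0],[-2.0,0.88,-0.5,0.08,0],[-1,0.5,-0.3,0.04,0],[0,0,0,0,0]]

```text
clock: 13.03
position: [490.2, 35.8, 363.5]
ee_rot: [0.479, 0.877, -0.017, -0.04]
contact_force: [0.1, 0.7, -2.6]
gripper_width: 29.0
```

Run:
```python
from h import *
st()
im,d,P=cloud("side"); cv2.imwrite("pics/s3.png",cv2.resize(im[0:330,150:560],None,fx=1.5,fy=1.5))
```

```text
t 13.03 j [ 0.379  0.132  0.003 -0.04  -1.519 -2.947] p [490.2  35.8 363.5] yaw 122.5 z [-0.086  0.008 -0.996] F [ 0.1  0.7 -2.6] w 29.0
```

View pics/s3.png

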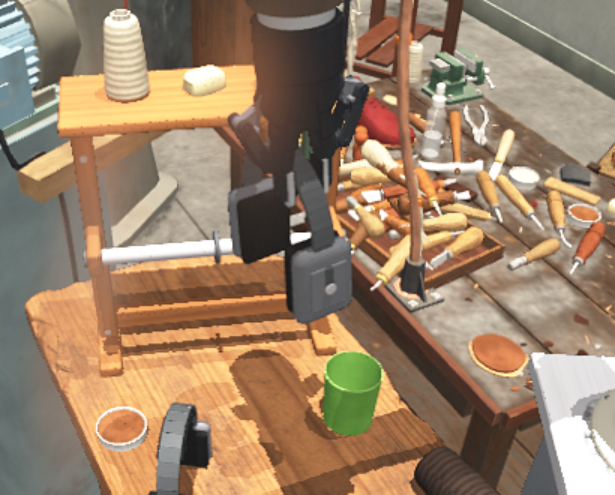

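Side crop: the pair is held at (300,240) in front of the near bay, gripper on the open-front side, cup and tin untouched. Next I track the pair's pose through the grasp transform.

```bash
cat >> h.py <<'E'
B=np.deg2rad(12.13); RX=np.array([np.sin(B),-np.cos(B),0]); RY=np.array([np.cos(B),np.sin(B),0]); RZ=np.array([0,0,1.])
RO=np.array([581.8,-113.4,0]); RM=np.stack([RX,RY,RZ])   # world->rack rotation
torack=lambda p: RM@(np.array(p)-RO)
def T(p,q): M=np.eye(4); M[:3,:3]=q.as_matrix(); M[:3,3]=p; return M
def earT(big):  # ear pose in tool frame
    if big: g=T([451.9,95.9,123.5],R.from_quat([.79,-.613,.001,.008])); o=[439.5,130.5,0]; a=np.deg2rad(13.6+90)
    else:   g,o,a=SMALL
    return np.linalg.inv(g)@T(o,R.from_euler("z",a))
def ear(big=True,show=True,E=None):
    s=arm.read_state(); W=T(s["position"],R.from_quat(s["ee_rot"]))@(earT(big) if E is None else E)
    h,ci,co,wd=(140,42,78,33) if big else (112,42,66,27)
    f=lambda v: torack((W@np.r_[v,1])[:3])
    c=f([0,0,h]); ax=RM@W[:3,:3]
    print("crown",c.round(1),"earx",ax[:,0].round(3),"eary",ax[:,1].round(3),"inner feet",f([ci,-wd,0]).round(0),f([ci,wd,0]).round(0),"outer",f([co,0,0]).round(0))
    prof=[(-68,117),(52,140),(44,147),(36,152),(28,156),(60,132),(68,118),(12,160)] if big else [(52,105),(44,115),(36,121),(28,126),(20,130),(60,90)]
    pts=np.array([f([x,y,z]) for x,z in prof for y in(-13,13)]); m=pts[:,0]>17
    print("max z of band under shelf",pts[m,2].max().round(1) if m.any() else None,"tcp rack",torack(s["position"]).round(1))
    return c
def go(d,turn=0,op=0,step=20,n=None):
    """rows for rack-frame shift d"""
    s=arm.read_state(); M=R.from_quat(s["ee_rot"]); w=RM.T@np.array(d,float)
    n=n or max(int(np.ceil(max(np.linalg.norm(w)/step,abs(turn)/.1))),1); out=[]
    for i in range(n):
        out.append([round(float(q),2) for q in M.inv().apply(w/n)/10]+[round(turn/n,3),op]); M=M*R.from_rotvec([0,0,turn/n])
    print(n,str(out).replace(" ",""))
E
python3 - <<'E'
from h import *
st(); c=ear(); go(np.array([-75,-74,345-0])-c+[0,0,0],turn=.2)
E
```

```text
t 13.08 j [ 0.38   0.131  0.001 -0.04  -1.519 -2.946] p [489.3  36.2 363.2] yaw 122.6 z [-0.087  0.009 -0.996] F [ 0.2 -0.5 -2.3] w 28.7
crown [-132.5  -41.5  377.8] earx [ 0.94   0.338 -0.042] eary [-0.341  0.937 -0.081] inner feet [-83. -71. 239.] [-106.   -9.  234.] outer [-61. -28. 235.]
max z of band under shelf None tcp rack [-165.7  -59.   363.2]
4 [[-1.1,-1.21,0.85,0.05,0],[-1.16,-1.15,0.85,0.05,0],[-1.22,-1.09,0.85,0.05,0],[-1.27,-1.03,0.85,0.05,0]]
```

Run:
```python
from h import *
c=np.array([-132.5,-41.5,377.8]); go(np.array([-70-14,-74+6,352])-c,turn=.24,n=6)
```

```text
6 [[-0.62,-0.67,0.44,0.04,0],[-0.65,-0.64,0.44,0.04,0],[-0.68,-0.62,0.44,0.04,0],[-0.7,-0.59,0.44,0.04,0],[-0.72,-0.56,0.44,0.04,0],[-0.75,-0.53,0.44,0.04,0]]
```

>>> send_rows:
  steps:
    - [[-0.62,-0.67,0.44,0.04,0],[-0.65,-0.64,0.44,0.04,0],[-0.68,-0.62,0.44,0.04,0],[-0.7,-0.6,0.44,0.04,0],[-0.72,-0.56,0.44,0.04,0],[-0.75,-0.53,0.44,0.04,0]]

```text
clock: 13.58
position: [468.1, -17.8, 335.7]
ee_rot: [0.583, 0.811, -0.021, -0.039]
contact_force: [-0.1, -0.2, -2.9]
gripper_width: 28.6
```

Run:
```python
from h import *
st(); c=ear(); go(np.array([-70,-74,346])-c,turn=.1,n=4)
```

```text
t 13.58 j [ 0.286  0.099 -0.103 -0.036 -1.449 -3.097] p [468.1 -17.8 335.7] yaw 108.5 z [-0.087  0.011 -0.996] F [-0.1 -0.2 -2.9] w 28.6
crown [-81.1 -82.  350.9] earx [ 0.995  0.099 -0.026] eary [-0.101  0.991 -0.091] inner feet [ -38. -124.  213.] [-45. -58. 207.] outer [ -6. -87. 209.]
max z of band under shelf None tcp rack [-117.3  -91.   335.7]
4 [[-0.3,0.18,0.1,0.025,0],[-0.3,0.18,0.1,0.025,0],[-0.29,0.19,0.1,0.025,0],[-0.29,0.2,0.1,0.025,0]]
```

>>> send_rows:
  steps:
    - [[-0.4,0.25,0,0,0],[-0.4,0.25,0,0,0],[-0.4,0.25,0,0,0],[0,0,0.3,0,0],[0,0,0.5,0,0],[0,0,0.5,0,0]]

```text
clock: 14.08
position: [477.7, -27.9, 323.8]
ee_rot: [0.584, 0.811, -0.019, -0.037]
contact_force: [-5.6, 8.8, 15.2]
gripper_width: 28.7
```

Run:
```python
from h import *
st(); c=ear()
```

```text
t 14.08 j [ 0.26   0.12  -0.109 -0.033 -1.418 -3.072] p [477.7 -27.9 323.8] yaw 108.4 z [-0.082  0.012 -0.997] F [-5.6  8.8 15.2] w 28.7
crown [-69.2 -74.9 339. ] earx [ 0.995  0.097 -0.025] eary [-0.099  0.991 -0.085] inner feet [ -26. -116.  201.] [-33. -50. 196.] outer [  6. -80. 198.]
max z of band under shelf None tcp rack [-105.5  -83.8  323.8]
```

>>> send_rows:
  steps:
    - [[0,0,0.4,0,0],[0,0,0.4,0,0],[0,0,0.4,0,0],[0,0,0.4,0,0]]

```text
clock: 14.42
position: [477.7, -25.5, 321.1]
ee_rot: [0.582, 0.812, -0.015, -0.031]
contact_force: [-6.4, 5.5, 12.7]
gripper_width: 28.6
```

Run:
```python
from h import *
st(); c=ear()
```

```text
t 14.42 j [ 0.268  0.113 -0.124 -0.029 -1.396 -3.077] p [477.7 -25.5 321.1] yaw 108.7 z [-0.068  0.011 -0.998] F [-6.4  5.5 12.7] w 28.6
crown [-71.6 -74.5 336.5] earx [ 0.995  0.102 -0.02 ] eary [-0.103  0.992 -0.073] inner feet [ -28. -113.  199.] [-35. -48. 194.] outer [  4. -77. 195.]
max z of band under shelf None tcp rack [-107.8  -83.3  321.1]
```

Run:
```python
from h import *
go([-2,0,9],n=2); go([26,0,0],turn=.05,n=5)
```

```text
2 [[0.11,-0.02,-0.45,0.0,0],[0.11,-0.02,-0.45,0.0,0]]
5 [[-0.52,-0.06,-0.01,0.01,0],[-0.52,-0.06,-0.01,0.01,0],[-0.52,-0.05,-0.01,0.01,0],[-0.52,-0.04,-0.01,0.01,0],[-0.52,-0.04,-0.01,0.01,0]]
```

>>> send_rows:
  steps:
    - [[0.1,0,-0.4,0,0],[0,0,-0.4,0,0],[-0.5,-0.05,0,0.01,0],[-0.5,-0.05,0,0.01,0],[-0.5,-0.05,0,0.01,0],[-0.5,-0.05,0,0.01,0]]

```text
clock: 14.92
position: [482.7, -44.0, 328.3]
ee_rot: [0.598, 0.801, -0.016, -0.031]
contact_force: [1.0, -0.1, -2.3]
gripper_width: 28.5
```

Run:
```python
from h import *
st(); c=ear()
im,d,P=cloud("wrist"); cv2.imwrite("pics/w4.png",im)
im,d,P=cloud("side"); cv2.imwrite("pics/s4.png",cv2.resize(im[100:300,260:460],None,fx=3,fy=3))
```

```text
t 14.92 j [ 0.228  0.121 -0.098 -0.027 -1.415 -3.077] p [482.7 -44.  328.3] yaw 106.4 z [-0.068  0.011 -0.998] F [ 1.  -0.1 -2.3] w 28.5
crown [-52.2 -74.9 343.8] earx [ 0.998  0.062 -0.018] eary [-0.063  0.995 -0.073] inner feet [ -10. -116.  206.] [-14. -50. 201.] outer [ 24. -81. 203.]
max z of band under shelf None tcp rack [-88.7 -82.3 328.3]
```

View pics/s4.png

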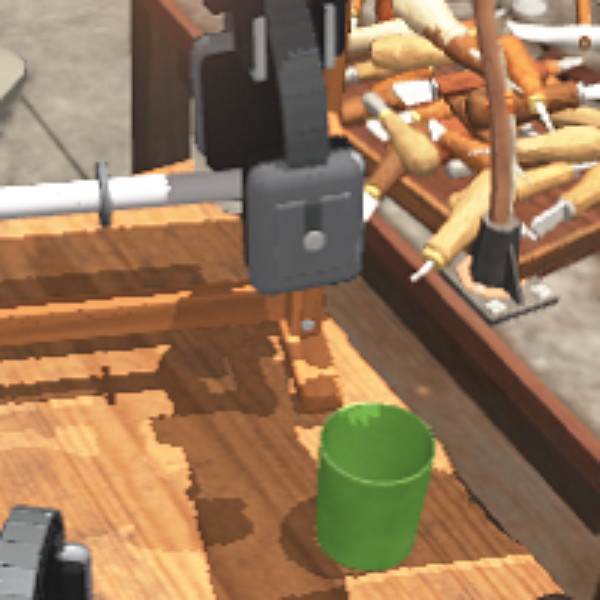

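Side crop: the rear cup (220,100) is passing just above the bar (bar at (180,190)) with no contact force. I keep going.

>>> send_rows:
  steps:
    - [[-0.5,-0.05,0,0.012,0],[-0.5,-0.05,0,0.012,0],[-0.4,-0.05,0.1,0.01,0]]

```text
clock: 15.27
position: [485.1, -59.4, 326.1]
ee_rot: [0.613, 0.789, -0.017, -0.031]
contact_force: [-0.4, 0.1, -2.0]
gripper_width: 28.8
```

Run:
```python
from h import *
st(); c=ear()
```

```text
t 15.27 j [ 0.195  0.131 -0.093 -0.025 -1.413 -3.083] p [485.1 -59.4 326.1] yaw 104.2 z [-0.069  0.011 -0.998] F [-0.4  0.1 -2. ] w 28.8
crown [-36.5 -77.1 341.7] earx [ 1.     0.024 -0.016] eary [-0.025  0.997 -0.076] inner feet [   4. -120.  204.] [  3. -54. 199.] outer [ 40. -86. 201.]
max z of band under shelf 333.8 tcp rack [-73.1 -83.2 326.1]
```

>>> send_rows:
  steps:
    - [[-0.4,0.1,0.2,0.01,0],[-0.4,0.1,0.4,0.01,0],[-0.1,0.1,0.8,0,0],[0,0,0.8,0,0]]

```text
clock: 15.6
position: [489.9, -69.2, 303.1]
ee_rot: [0.623, 0.782, -0.016, -0.029]
contact_force: [-0.5, 0.3, -2.9]
gripper_width: 28.8
```

Run:
```python
from h import *
st(); c=ear()
```

```text
t 15.6 j [ 0.174  0.151 -0.127 -0.023 -1.357 -3.085] p [489.9 -69.2 303.1] yaw 102.8 z [-0.066  0.011 -0.998] F [-0.5  0.3 -2.9] w 28.8
crown [-25.8 -75.4 318.7] earx [ 1.    -0.    -0.014] eary [-0.001  0.997 -0.074] inner feet [  14. -119.  181.] [ 14. -53. 176.] outer [ 50. -86. 178.]
max z of band under shelf 326.1 tcp rack [-62.5 -80.5 303.1]
```

>>> send_rows:
  steps:
    - [[-0.3,0.1,1.2,0,0],[-0.3,0.1,1.4,0,0],[-0.3,0.1,1.4,0,0],[-0.3,0.1,1.4,0,0],[-0.3,0.1,1.4,0,0],[-0.3,0.1,1.2,0,0],[-0.3,0.1,1.0,0,0],[0,0,0,0,0]]

```text
clock: 16.27
position: [491.6, -86.9, 200.2]
ee_rot: [0.623, 0.782, -0.019, -0.033]
contact_force: [-0.8, 0.5, -2.2]
gripper_width: 28.7
```

Run:
```python
from h import *
st(); c=ear(); go(np.array([0,-74,208])-c,n=2)
```

```text
t 16.27 j [ 0.136  0.237 -0.282 -0.025 -1.125 -3.041] p [491.6 -86.9 200.2] yaw 102.9 z [-0.075  0.013 -0.997] F [-0.8  0.5 -2.2] w 28.7
crown [ -8.1 -77.4 215.7] earx [ 1.    -0.    -0.017] eary [-0.001  0.997 -0.082] inner feet [  32. -122.   78.] [ 32. -56.  73.] outer [ 68. -89.  75.]
max z of band under shelf 232.3 tcp rack [-44.9 -82.7 200.2]
2 [[-0.42,0.19,0.36,0.0,0],[-0.42,0.19,0.36,0.0,0]]
```

>>> send_rows:
  steps:
    - [[-0.42,0.19,0,0,0],[-0.42,0.19,0,0,0],[0,0,0.4,0,0],[0,0,0.4,0,0],[0,0,0.3,0,0]]

```text
clock: 16.68
position: [497.9, -94.6, 189.0]
ee_rot: [0.622, 0.782, -0.018, -0.032]
contact_force: [-0.0, -0.3, -2.5]
gripper_width: 28.5
```

Run:
```python
from h import *
st(); c=ear()
```

```text
t 16.68 j [ 0.12   0.259 -0.283 -0.023 -1.099 -3.024] p [497.9 -94.6 189. ] yaw 102.9 z [-0.072  0.012 -0.997] F [-0.  -0.3 -2.5] w 28.5
crown [  0.8 -72.8 204.6] earx [ 1.     0.001 -0.016] eary [-0.002  0.997 -0.08 ] inner feet [  41. -117.   67.] [ 41. -51.  62.] outer [ 77. -84.  64.]
max z of band under shelf 221.1 tcp rack [-36.  -78.1 189. ]
```

>>> send_rows:
  steps:
    - [[0,0,0.3,0,0],[0,0,0.3,0,0],[0,0,0.2,0,0]]

```text
clock: 16.93
position: [498.1, -95.1, 182.8]
ee_rot: [0.622, 0.782, -0.018, -0.03]
contact_force: [-5.0, 3.7, 11.6]
gripper_width: 28.9
```

Run:
```python
from h import *
st(); c=ear()
im,d,P=cloud("wrist"); cv2.imwrite("pics/w5.png",im)
```

```text
t 16.93 j [ 0.121  0.264 -0.294 -0.021 -1.081 -3.024] p [498.1 -95.1 182.8] yaw 103.0 z [-0.07   0.01  -0.998] F [-5.   3.7 11.6] w 28.9
crown [  1.2 -72.7 198.4] earx [ 1.     0.002 -0.013] eary [-0.003  0.997 -0.077] inner feet [  42. -116.   61.] [ 41. -51.  56.] outer [ 77. -83.  58.]
max z of band under shelf 215.0 tcp rack [-35.5 -78.  182.8]
```

View pics/w5.png

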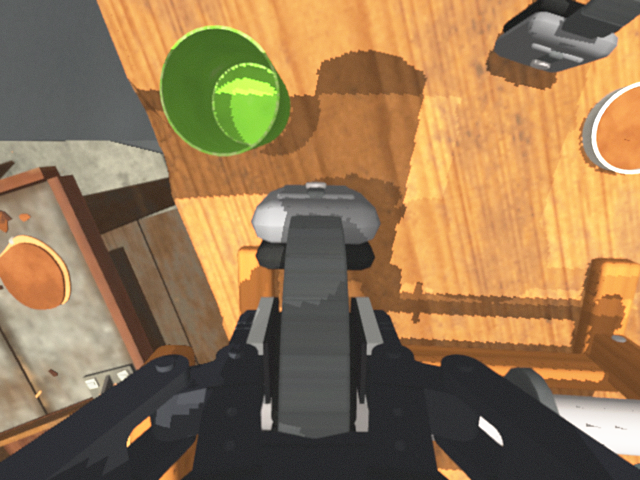

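Wrist view: band between the pads at (315,350), front cup at (315,215), cup and tin untouched; 12 N upward says it is seated on the bar. Releasing.

>>> send_rows:
  steps:
    - [[0,0,-0.1,0,0.3],[0,0,0,0,0.6],[0,0,0,0,0.7],[0,0,0,0,0.7],[0,0,-0.5,0,0.7],[0.1,0,-1.5,0,0.7],[0.2,0,-2.5,0,0.7],[0.4,0,-3,0,0.7],[0.6,0,-3,0,0.7],[1,0,-2,0,0.7]]

```text
clock: 17.82
position: [499.7, -74.3, 311.2]
ee_rot: [0.622, 0.782, -0.021, -0.034]
contact_force: [0.8, -0.6, 0.8]
gripper_width: 59.7
```

Run:
```python
from h import *
st()
im,d,P=cloud("side"); cv2.imwrite("pics/s5.png",cv2.resize(im[100:300,200:420],None,fx=2.7,fy=2.7))
M=RM@(P.reshape(-1,3)-RO).T
m=(abs(M[1]+74)<60)&(M[2]>40)&(M[2]<240)&(M[0]>-95)&(M[0]<95); Q=M[:,m]
for x in range(-80,90,10):
    k=abs(Q[0]-x)<5
    if k.any(): print(x,k.sum(),np.percentile(Q[2,k],[5,95]).round(0),np.percentile(Q[1,k],[5,95]).round(0))
```

```text
t 17.82 j [ 0.161  0.172 -0.081 -0.022 -1.395 -3.072] p [499.7 -74.3 311.2] yaw 102.9 z [-0.08   0.009 -0.997] F [ 0.8 -0.6  0.8] w 59.7
-80 848 [ 72. 138.] [-103.  -54.]
-70 533 [ 72. 174.] [-108.  -48.]
-60 177 [141. 194.] [-96. -55.]
-50 208 [124. 204.] [-104.  -49.]
-40 114 [174. 211.] [-93. -65.]
-30 90 [205. 216.] [-91. -65.]
-20 99 [189. 219.] [-133.  -65.]
-10 389 [184. 219.] [-132.  -21.]
0 244 [195. 221.] [-131.  -20.]
10 70 [197. 220.] [-133.  -42.]
20 45 [193. 219.] [-133.  -65.]
30 41 [186. 215.] [-134.  -65.]
40 543 [ 71. 202.] [-132.  -53.]
50 264 [ 69. 232.] [-133.  -49.]
60 140 [ 44. 228.] [-132.  -48.]
70 195 [ 41. 215.] [-132.  -19.]
80 44 [42. 46.] [-129.  -16.]
```

View pics/s5.png

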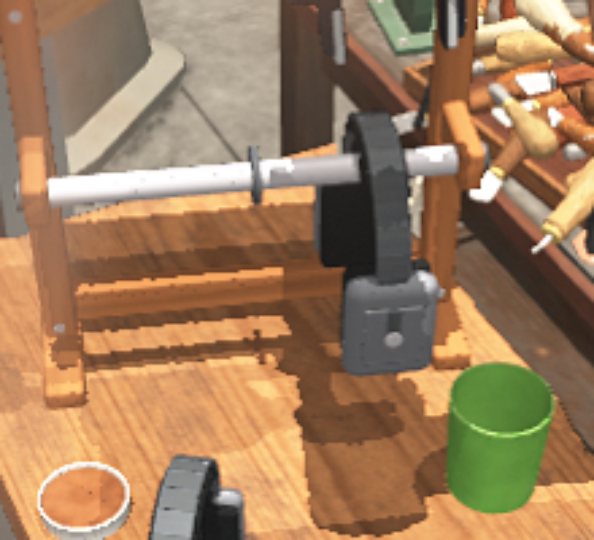

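Side crop: the big pair hangs level astride the bar in the near bay (crown top 221 mm, expected 220), tin and cup undisturbed. Now the small pair.

>>> send_rows:
  steps:
    - [[2,0.5,0,0,0.8],[3,1,0,-0.03,1],[3,1.5,0,-0.1,1],[2.8,2,0,-0.115,1]]

```text
clock: 18.2
position: [522.4, 33.9, 321.2]
ee_rot: [0.514, 0.857, -0.007, -0.033]
contact_force: [1.1, 0.1, -0.5]
gripper_width: 85.3
```

Run:
```python
from h import *
st(); plan((609,90,225),np.deg2rad(-94.3),op=1,step=30,turn=.12)
```

```text
t 18.2 j [ 0.35   0.192 -0.024 -0.043 -1.408 -2.993] p [522.4  33.9 321.2] yaw 118.0 z [-0.064  0.021 -0.998] F [ 1.1  0.1 -0.5] w 85.3
22 [[0.02,0.49,0.42,-0.117,1],[-0.04,0.49,0.42,-0.117,1],[-0.1,0.48,0.42,-0.117,1],[-0.15,0.46,0.42,-0.117,1],[-0.2,0.44,0.42,-0.117,1],[-0.25,0.42,0.42,-0.117,1],[-0.3,0.38,0.42,-0.117,1],[-0.34,0.35,0.42,-0.117,1],[-0.38,0.3,0.42,-0.117,1],[-0.41,0.26,0.42,-0.117,1],[-0.44,0.21,0.42,-0.117,1],[-0.46,0.15,0.42,-0.117,1],[-0.48,0.1,0.42,-0.117,1],[-0.49,0.04,0.42,-0.117,1],[-0.49,-0.02,0.42,-0.117,1],[-0.48,-0.07,0.42,-0.117,1],[-0.47,-0.13,0.42,-0.117,1],[-0.45,-0.18,0.42,-0.117,1],[-0.43,-0.23,0.42,-0.117,1],[-0.4,-0.28,0.42,-0.117,1],[-0.36,-0.33,0.42,-0.117,1],[-0.32,-0.37,0.42,-0.117,1]]
```

>>> send_rows:
  steps:
    - [[0,0.5,0.3,-0.12,1],[-0.05,0.5,0.3,-0.12,1],[-0.1,0.5,0.3,-0.12,1],[-0.15,0.46,0.3,-0.12,1],[-0.2,0.44,0.3,-0.12,1],[-0.25,0.42,0.3,-0.12,1],[-0.3,0.38,0.3,-0.12,1],[-0.34,0.35,0.3,-0.12,1],[-0.38,0.3,0.3,-0.12,1],[-0.41,0.26,0.3,-0.12,1]]

```text
clock: 19.03
position: [565.4, 69.2, 289.1]
ee_rot: [-0.085, 0.996, 0.014, -0.029]
contact_force: [-0.2, -0.2, -0.1]
gripper_width: 85.6
```

>>> send_rows:
  steps:
    - [[-0.44,0.2,0.3,-0.12,1],[-0.46,0.15,0.3,-0.12,1],[-0.48,0.1,0.3,-0.12,1],[-0.5,0.04,0.3,-0.12,1],[-0.5,-0.02,0.3,-0.12,1],[-0.5,-0.07,0.3,-0.12,1],[-0.47,-0.13,0.3,-0.12,1],[-0.45,-0.18,0.3,-0.12,1],[-0.43,-0.23,0.3,-0.12,1],[-0.4,-0.28,0.3,-0.06,1]]

```text
clock: 19.87
position: [605.2, 100.6, 255.1]
ee_rot: [-0.629, 0.777, 0.028, -0.017]
contact_force: [-0.1, -0.1, -0.7]
gripper_width: 85.3
```

Run:
```python
from h import *
st(); plan((609,90,225),np.deg2rad(-94.3),op=1,step=30,turn=.12)
```

```text
t 19.87 j [ 0.406  0.38   0.077 -0.046 -1.316 -0.603] p [605.2 100.6 255.1] yaw -102.0 z [-0.061  0.022 -0.998] F [-0.1 -0.1 -0.7] w 85.3
2 [[0.49,-0.39,1.48,-0.067,1],[0.52,-0.36,1.48,-0.067,1]]
```

>>> send_rows:
  steps:
    - [[0.5,-0.4,0.8,-0.067,1],[0.5,-0.4,0.8,-0.06,1],[0,0,0,0,1]]

```text
clock: 20.12
position: [611.1, 90.5, 236.8]
ee_rot: [-0.681, 0.732, 0.029, -0.016]
contact_force: [-1.1, -0.1, -1.3]
gripper_width: 85.6
```

Run:
```python
from h import *
st(); im,d,P=cloud("wrist"); cv2.imwrite("pics/w6.png",im)
Q=P.reshape(-1,3); Q=Q[np.isfinite(Q).all(1)]
e=Q[(Q[:,2]>80)&(Q[:,2]<145)&(abs(Q[:,0]-611)<40)&(abs(Q[:,1]-122)<80)]
T=e[e[:,2]>105]; r=cv2.minAreaRect(T[:,:2].astype(np.float32)); print(r,T[:,2].max(),T.mean(0))
for k in range(60,190,10):
    m=abs(T[:,1]-k)<3
    if m.any(): print(k,T[m].mean(0).round(0),np.percentile(T[m,0],[3,97]).round(0))
```

```text
t 20.12 j [ 0.387  0.399  0.06  -0.045 -1.281 -0.446] p [611.1  90.5 236.8] yaw -94.2 z [-0.062  0.021 -0.998] F [-1.1 -0.1 -1.3] w 85.6
((613.087646484375, 121.57803344726562), (100.42166137695312, 29.944900512695312), 85.9595718383789) 133.3202695726237 [612.726 112.615 123.879]
70 [613.  72. 106.] [601. 621.]
80 [610.  80. 114.] [599. 621.]
90 [611.  90. 121.] [597. 625.]
100 [612. 100. 126.] [598. 626.]
110 [612. 110. 129.] [598. 626.]
120 [613. 120. 130.] [599. 627.]
130 [614. 130. 130.] [600. 628.]
140 [614. 140. 128.] [600. 628.]
150 [615. 150. 123.] [601. 629.]
160 [615. 160. 118.] [604. 627.]
170 [616. 169. 108.] [607. 627.]
```

Run:
```python
from h import *
plan((611,90,97),np.deg2rad(-94),op=1,step=25)
```

```text
6 [[0.05,-0.14,2.34,-0.001,1],[0.05,-0.14,2.34,-0.001,1],[0.05,-0.14,2.34,-0.001,1],[0.05,-0.14,2.34,-0.001,1],[0.05,-0.14,2.34,-0.001,1],[0.05,-0.14,2.34,-0.001,1]]
```

>>> send_rows:
  steps:
    - [[0.05,-0.14,2.2,0,1],[0.05,-0.14,2.3,0,1],[0.05,-0.14,2.3,0,1],[0.05,-0.14,2.3,0,1],[0.05,-0.14,2.0,0,1],[0.05,-0.1,1.5,0,1],[0,0,0,0,1]]

```text
clock: 20.75
position: [615.6, 91.8, 113.9]
ee_rot: [-0.676, 0.736, 0.025, -0.009]
contact_force: [-0.0, -0.4, -0.0]
gripper_width: 85.5
```

Run:
```python
from h import *
st(); plan((611,90,97),np.deg2rad(-94),op=1,step=25)
```

```text
t 20.75 j [ 0.387  0.501 -0.099 -0.048 -1.006 -0.446] p [615.6  91.8 113.9] yaw -94.9 z [-0.048  0.024 -0.999] F [-0.  -0.4 -0. ] w 85.5
1 [[0.25,0.36,1.71,-0.016,1]]
```

>>> send_rows:
  steps:
    - [[0.15,0.2,0.9,-0.01,1],[0.1,0.1,0.8,0,1],[0,0,0,0,0.6],[0,0,0,0,0],[0,0,0,0,0],[0,0,0,0,0],[0,0,0,0,0],[0,0,0,0,0],[0,0,0,0,0]]

```text
clock: 21.5
position: [614.6, 91.1, 102.2]
ee_rot: [-0.68, 0.733, 0.023, -0.005]
contact_force: [-0.7, 0.6, -1.1]
gripper_width: 28.8
```

Run:
```python
from h import *
st()
```

```text
t 21.5 j [ 0.388  0.508 -0.123 -0.047 -0.966 -0.436] p [614.6  91.1 102.2] yaw -94.4 z [-0.038  0.026 -0.999] F [-0.7  0.6 -1.1] w 28.8
```

>>> send_rows:
  steps:
    - [[0,0,0,0,0.6],[0,0,0,0,0.6],[0,0,0.4,0,0.6],[0,0,0.3,0,0.6],[0,0,0,0,0],[0,0,0,0,0],[0,0,0,0,0],[0,0,0,0,0],[0,0,0,0,0]]

```text
clock: 22.25
position: [615.0, 91.4, 95.3]
ee_rot: [-0.68, 0.733, 0.022, -0.004]
contact_force: [-0.5, -0.3, 0.2]
gripper_width: 28.9
```

Run:
```python
from h import *
st(); s=arm.read_state(); print(s["ee_rot"])
im,d,P=cloud("wrist")
Q=P.reshape(-1,3); Q=Q[np.isfinite(Q).all(1)]
e=Q[(Q[:,2]>80)&(Q[:,2]<145)&(abs(Q[:,0]-611)<40)&(abs(Q[:,1]-122)<80)]
for z in (50,60):
    e=Q[(Q[:,2]>z)&(Q[:,2]<140)&(abs(Q[:,0]-613)<32)&(abs(Q[:,1]-35)<40)]
    print(z,len(e),e.mean(0), np.percentile(e,[2,98],axis=0))
```

```text
t 22.25 j [ 0.388  0.515 -0.13  -0.047 -0.95  -0.436] p [615.   91.4  95.3] yaw -94.3 z [-0.036  0.026 -0.999] F [-0.5 -0.3  0.2] w 28.9
[-0.68   0.733  0.022 -0.004]
50 7992 [612.745  64.432  79.151] [[589.065  53.82   51.167]
 [635.145  74.584 109.269]]
60 6894 [612.767  65.671  83.029] [[589.406  56.52   60.633]
 [634.671  74.638 109.419]]
```

>>> send_rows:
  steps:
    - [[0,0,-0.8,0,0],[0,0,-1.5,0,0],[0,0,-2.5,0,0],[0,0,-3,0,0],[0,0,-3,0,0],[0,0,-3,0,0],[0,0,-3,0,0],[0,0,-3,0,0],[0,0,-2.5,0,0],[0,0,-1,0,0]]

```text
clock: 23.13
position: [619.9, 83.4, 334.2]
ee_rot: [-0.679, 0.734, 0.026, -0.012]
contact_force: [0.3, -0.2, -0.3]
gripper_width: 28.8
```

```bash
cat >> h.py <<'E'
SMALL=(T([615,91.4,95.3],R.from_quat([-.68,.733,.022,-.004])),[613.5,122,0],np.deg2rad(86))
E
python3 - <<'E'
from h import *
st(); ear(False); plan((640,30,320),np.deg2rad(113),op=0,step=30,turn=.118)
E
```

```text
t 23.13 j [ 0.372  0.366  0.247 -0.04  -1.494 -0.447] p [619.9  83.4 334.2] yaw -94.5 z [-0.054  0.022 -0.998] F [ 0.3 -0.2 -0.3] w 28.8
crown [-214.6   84.   350.8] earx [-0.96   0.281 -0.006] eary [-0.281 -0.96   0.018] inner feet [-247.  120.  238.] [-262.   68.  239.] outer [-278.  100.  238.]
max z of band under shelf None tcp rack [-184.4   78.6  334.2]
23 [[0.23,-0.11,0.05,0.116,0],[0.21,-0.13,0.05,0.116,0],[0.19,-0.16,0.05,0.116,0],[0.18,-0.18,0.05,0.116,0],[0.15,-0.2,0.05,0.116,0],[0.13,-0.21,0.05,0.116,0],[0.1,-0.23,0.05,0.116,0],[0.08,-0.24,0.05,0.116,0],[0.05,-0.25,0.05,0.116,0],[0.02,-0.25,0.05,0.116,0],[-0.01,-0.25,0.05,0.116,0],[-0.04,-0.25,0.05,0.116,0],[-0.07,-0.24,0.05,0.116,0],[-0.09,-0.23,0.05,0.116,0],[-0.12,-0.22,0.05,0.116,0],[-0.14,-0.2,0.05,0.116,0],[-0.17,-0.19,0.05,0.116,0],[-0.19,-0.17,0.05,0.116,0],[-0.21,-0.14,0.05,0.116,0],[-0.22,-0.12,0.05,0.116,0],[-0.23,-0.09,0.05,0.116,0],[-0.24,-0.07,0.05,0.116,0],[-0.25,-0.04,0.05,0.116,0]]
```

>>> send_rows:
  steps:
    - [[0.23,-0.11,0,0.06,0],[0.21,-0.13,0,0.1,0],[0.19,-0.16,0,0.116,0],[0.18,-0.18,0,0.116,0],[0.15,-0.2,0,0.116,0],[0.13,-0.21,0,0.116,0],[0.1,-0.23,0,0.116,0],[0.08,-0.24,0,0.116,0],[0.05,-0.25,0,0.116,0],[0.02,-0.25,0,0.116,0]]

```text
clock: 23.97
position: [628.4, 59.4, 341.3]
ee_rot: [-0.175, 0.984, 0.017, -0.021]
contact_force: [-0.5, 0.5, -0.7]
gripper_width: 28.9
```

Run:
```python
from h import *
st(); ear(False); plan((638,30,325),np.deg2rad(113),op=0,step=30,turn=.118)
```

```text
t 23.97 j [ 0.33   0.373  0.274 -0.041 -1.509 -1.545] p [628.4  59.4 341.3] yaw -159.8 z [-0.048  0.027 -0.998] F [-0.5  0.5 -0.7] w 28.9
crown [-167.3  112.4  356.1] earx [-0.146  0.987 -0.06 ] eary [-0.989 -0.146  0.004] inner feet [-146.  151.  242.] [-200.  143.  242.] outer [-176.  171.  240.]
max z of band under shelf None tcp rack [-159.2   81.9  341.3]
13 [[0.0,-0.24,0.12,0.117,0],[-0.02,-0.24,0.12,0.117,0],[-0.05,-0.24,0.12,0.117,0],[-0.08,-0.23,0.12,0.117,0],[-0.11,-0.22,0.12,0.117,0],[-0.13,-0.21,0.12,0.117,0],[-0.15,-0.19,0.12,0.117,0],[-0.17,-0.17,0.12,0.117,0],[-0.19,-0.15,0.12,0.117,0],[-0.21,-0.12,0.12,0.117,0],[-0.22,-0.1,0.12,0.117,0],[-0.23,-0.07,0.12,0.117,0],[-0.24,-0.04,0.12,0.117,0]]
```

>>> send_rows:
  steps:
    - [[0,-0.24,0,0.117,0],[-0.02,-0.24,0,0.117,0],[-0.05,-0.24,0,0.117,0],[-0.08,-0.23,0,0.117,0],[-0.1,-0.22,0,0.117,0],[-0.13,-0.2,0,0.117,0],[-0.15,-0.2,0,0.117,0],[-0.17,-0.17,0,0.117,0],[-0.19,-0.15,0,0.117,0],[-0.2,-0.12,0,0.08,0]]

```text
clock: 24.8
position: [631.9, 34.9, 340.0]
ee_rot: [0.409, 0.912, 0.001, -0.032]
contact_force: [0.8, 0.1, -1.3]
gripper_width: 28.4
```

Run:
```python
from h import *
st(); c=ear(False); go(np.array([-80,74,330])-c,turn=.3,n=6)
```

```text
t 24.8 j [ 0.289  0.381  0.284 -0.044 -1.52  -2.699] p [631.9  34.9 340. ] yaw 131.7 z [-0.057  0.028 -0.998] F [ 0.8  0.1 -1.3] w 28.4
crown [-109.3   99.9  353.9] earx [ 0.865  0.495 -0.083] eary [-0.5    0.864 -0.061] inner feet [-64.  87. 241.] [-91. 133. 237.] outer [-57. 122. 237.]
max z of band under shelf None tcp rack [-134.5   80.1  340. ]
6 [[-0.24,-0.61,0.4,0.05,0],[-0.27,-0.59,0.4,0.05,0],[-0.29,-0.58,0.4,0.05,0],[-0.32,-0.57,0.4,0.05,0],[-0.35,-0.55,0.4,0.05,0],[-0.38,-0.53,0.4,0.05,0]]
```

>>> send_rows:
  steps:
    - [[-0.1,-0.3,0.3,0.08,0],[-0.1,-0.3,0.3,0.09,0],[-0.1,-0.3,0.3,0.09,0],[-0.2,-0.1,0.2,0.06,0]]

```text
clock: 25.13
position: [624.6, 24.8, 329.0]
ee_rot: [0.556, 0.83, -0.004, -0.033]
contact_force: [0.3, 0.2, -1.9]
gripper_width: 28.7
```

Run:
```python
from h import *
st(); c=ear(False); go(np.array([-50,74,338])-c,turn=.08,n=7)
```

```text
t 25.13 j [ 0.276  0.371  0.242 -0.045 -1.491 -3.023] p [624.6  24.8 329. ] yaw 112.3 z [-0.059  0.03  -0.998] F [ 0.3  0.2 -1.9] w 28.7
crown [-96.   81.5 343.1] earx [ 0.981  0.179 -0.074] eary [-0.185  0.979 -0.08 ] inner feet [-56.  52. 231.] [-66. 105. 226.] outer [-38.  83. 227.]
max z of band under shelf None tcp rack [-126.1   70.9  329. ]
7 [[-0.63,-0.22,0.05,0.011,0],[-0.63,-0.21,0.05,0.011,0],[-0.64,-0.2,0.05,0.011,0],[-0.64,-0.2,0.05,0.011,0],[-0.64,-0.19,0.05,0.011,0],[-0.64,-0.18,0.05,0.011,0],[-0.64,-0.18,0.05,0.011,0]]
```

>>> send_rows:
  steps:
    - [[-0.63,-0.2,0.15,0.012,0],[-0.63,-0.2,0.15,0.012,0],[-0.64,-0.2,0.15,0.012,0],[-0.64,-0.2,0.15,0.012,0],[-0.64,-0.18,0.15,0.012,0],[-0.64,-0.18,0.1,0.012,0],[-0.5,-0.1,0.1,0.012,0]]

```text
clock: 25.72
position: [626.4, -24.0, 317.1]
ee_rot: [0.592, 0.805, -0.006, -0.033]
contact_force: [-0.2, 0.7, -0.7]
gripper_width: 28.8
```

Run:
```python
from h import *
st(); c=ear(False); go(np.array([-26,74,c[2]-4])-c,turn=.08,n=4)
im,d,P=cloud("side"); cv2.imwrite("pics/s7.png",cv2.resize(im[60:280,180:420],None,fx=2.5,fy=2.5))
```

```text
t 25.72 j [ 0.199  0.38   0.226 -0.042 -1.47  -3.033] p [626.4 -24.  317.1] yaw 107.2 z [-0.06   0.03  -0.998] F [-0.2  0.7 -0.7] w 28.8
crown [-47.1  70.3 331.3] earx [ 0.993  0.092 -0.071] eary [-0.098  0.991 -0.086] inner feet [-10.  37. 219.] [-15.  91. 215.] outer [ 11.  66. 215.]
max z of band under shelf None tcp rack [-78.   62.4 317.1]
4 [[-0.54,0.05,0.07,0.02,0],[-0.54,0.06,0.07,0.02,0],[-0.53,0.07,0.07,0.02,0],[-0.53,0.08,0.07,0.02,0]]
```

View pics/s7.png

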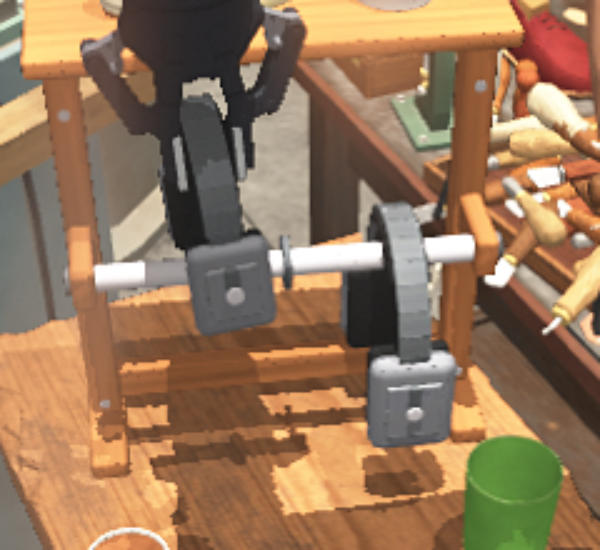

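Side crop: small pair at (215,200), rear cup above the bar and clear of it; big pair still hanging at (410,330).

>>> send_rows:
  steps:
    - [[-0.54,0.08,0.07,0.02,0],[-0.54,0.08,0.07,0.02,0],[-0.53,0.08,0.1,0.02,0],[-0.4,0.1,0.3,0.015,0],[0,0.1,0.8,0,0]]

```text
clock: 26.18
position: [637.1, -45.3, 303.2]
ee_rot: [0.626, 0.779, -0.006, -0.031]
contact_force: [0.6, 0.3, -1.4]
gripper_width: 28.8
```

Run:
```python
from h import *
st(); c=ear(False); go(np.array([-4,74,216])-c,n=8)
```

```text
t 26.18 j [ 0.163  0.404  0.229 -0.039 -1.447 -3.082] p [637.1 -45.3 303.2] yaw 102.4 z [-0.057  0.03  -0.998] F [ 0.6  0.3 -1.4] w 28.8
crown [-23.6  73.7 317.5] earx [ 0.998  0.008 -0.066] eary [-0.013  0.996 -0.086] inner feet [ 11.  37. 206.] [ 11.  91. 201.] outer [ 35.  64. 202.]
max z of band under shelf 318.7 tcp rack [-55.   68.4 303.2]
8 [[-0.3,0.06,1.26,0.0,0],[-0.3,0.06,1.26,0.0,0],[-0.3,0.06,1.26,0.0,0],[-0.3,0.06,1.26,0.0,0],[-0.3,0.06,1.26,0.0,0],[-0.3,0.06,1.26,0.0,0],[-0.3,0.06,1.26,0.0,0],[-0.3,0.06,1.26,0.0,0]]
```

>>> send_rows:
  steps:
    - [[-0.5,0.05,0,0,0],[-0.4,0.06,0.6,0,0],[-0.3,0.06,1.3,0,0],[-0.3,0.06,1.4,0,0],[-0.2,0.06,1.4,0,0],[-0.2,0.06,1.4,0,0],[-0.2,0.06,1.4,0,0],[-0.2,0.06,1.2,0,0],[-0.1,0.06,0.8,0,0],[0,0,0,0,0]]

```text
clock: 27.02
position: [641.3, -66.6, 196.5]
ee_rot: [0.626, 0.779, -0.007, -0.034]
contact_force: [-0.8, 0.9, -1.3]
gripper_width: 28.3
```

Run:
```python
from h import *
st(); c=ear(False); go(np.array([0,74,c[2]])-c,n=2)
```

```text
t 27.02 j [ 0.129  0.475  0.077 -0.041 -1.231 -3.038] p [641.3 -66.6 196.5] yaw 102.4 z [-0.062  0.031 -0.998] F [-0.8  0.9 -1.3] w 28.3
crown [ -1.9  73.4 210.7] earx [ 0.998  0.008 -0.068] eary [-0.014  0.996 -0.091] inner feet [33. 37. 99.] [32. 90. 94.] outer [57. 64. 95.]
max z of band under shelf 228.4 tcp rack [-33.3  68.  196.5]
2 [[-0.09,0.03,-0.01,0.0,0],[-0.09,0.03,-0.01,0.0,0]]
```

>>> send_rows:
  steps:
    - [[-0.1,0.03,0.3,0,0],[-0.1,0,0.4,0,0],[0,0,0.3,0,0],[0,0,0.3,0,0]]

```text
clock: 27.35
position: [643.4, -69.3, 185.8]
ee_rot: [0.625, 0.78, -0.007, -0.031]
contact_force: [0.2, -2.1, 4.2]
gripper_width: 28.8
```

Run:
```python
from h import *
st(); c=ear(False)
```

```text
t 27.35 j [ 0.126  0.484  0.062 -0.037 -1.202 -3.034] p [643.4 -69.3 185.8] yaw 102.5 z [-0.056  0.028 -0.998] F [ 0.2 -2.1  4.2] w 28.8
crown [  1.2  74.9 200.1] earx [ 0.998  0.01  -0.064] eary [-0.015  0.996 -0.086] inner feet [36. 39. 88.] [36. 92. 84.] outer [60. 66. 85.]
max z of band under shelf 217.8 tcp rack [-30.2  69.5 185.8]
```

>>> send_rows:
  steps:
    - [[0,0,0.3,0,0],[0,0,0.2,0,0]]

```text
clock: 27.52
position: [644.3, -70.0, 184.8]
ee_rot: [0.625, 0.78, -0.006, -0.028]
contact_force: [-3.8, 1.8, 7.2]
gripper_width: 28.9
```

Run:
```python
from h import *
st(); c=ear(False)
```

```text
t 27.52 j [ 0.126  0.483  0.058 -0.034 -1.194 -3.034] p [644.3 -70.  184.8] yaw 102.5 z [-0.051  0.026 -0.998] F [-3.8  1.8  7.2] w 28.9
crown [  2.   75.5 199.3] earx [ 0.998  0.011 -0.061] eary [-0.016  0.997 -0.082] inner feet [38. 40. 88.] [37. 94. 83.] outer [61. 67. 84.]
max z of band under shelf 217.0 tcp rack [-29.3  70.2 184.8]
```

>>> send_rows:
  steps:
    - [[0,0,-0.1,0,0.3],[0,0,0,0,0.6],[0,0,0,0,0.7],[0,0,0,0,0.7],[0.3,0,-0.5,0,0.7],[0.4,0,-1.5,0,0.7],[0.5,0,-2.5,0,0.7],[0.8,0,-3,0,0.7],[1.5,0,-3,0,0.7],[2,0,-2,0,0.7]]

```text
clock: 28.35
position: [637.2, -25.4, 311.2]
ee_rot: [0.621, 0.783, -0.007, -0.036]
contact_force: [0.7, 0.1, 0.1]
gripper_width: 59.9
```

>>> send_rows:
  steps:
    - [[2,0,-0.5,0,0.7],[3,0,0,0,0.7],[3,0,0,0,0.7],[3,0,0,0,0.7],[2,0,0,0,0.7],[0,0,0,0,0.7],[0,0,0,0,0.7],[0,0,0,0,0.7],[0,0,0,0,0.7],[0,0,0,0,0.7]]

```text
clock: 29.18
position: [610.2, 57.4, 318.1]
ee_rot: [0.578, 0.814, 0.012, -0.057]
contact_force: [-0.2, -0.9, -0.3]
gripper_width: 59.8
```

Run:
```python
from h import *
st()
im,d,P=cloud("side"); cv2.imwrite("pics/s8.png",cv2.resize(im[0:330,150:560],None,fx=1.5,fy=1.5))
M=RM@(P.reshape(-1,3)-RO).T
for Y in(-74,74):
    m=(abs(M[1]-Y)<55)&(M[2]>40)&(M[2]<240); Q=M[:,m]
    for x in (-80,-60,-40,-20,0,20,40): 
        k=abs(Q[0]-x)<5
        if k.any(): print(Y,x,np.percentile(Q[2,k],[5,97]).round(0),np.percentile(Q[1,k],[5,95]).round(0))
```

```text
t 29.18 j [ 0.303  0.36   0.221 -0.107 -1.482 -3.096] p [610.2  57.4 318.1] yaw 109.1 z [-0.079  0.087 -0.993] F [-0.2 -0.9 -0.3] w 59.8
-74 -80 [ 71. 140.] [-104.  -54.]
-74 -60 [141. 194.] [-97. -57.]
-74 -40 [195. 211.] [-92. -65.]
-74 -20 [200. 220.] [-91. -65.]
-74 0 [194. 221.] [-122.  -26.]
-74 20 [208. 219.] [-89. -65.]
-74 40 [ 71. 141.] [-87. -53.]
74 -80 [120. 132.] [65. 76.]
74 -60 [123. 186.] [44. 94.]
74 -40 [198. 211.] [58. 80.]
74 -20 [209. 220.] [56. 83.]
74 0 [194. 221.] [ 24. 124.]
74 20 [210. 219.] [56. 84.]
74 40 [ 93. 145.] [45. 93.]
```

View pics/s8.png

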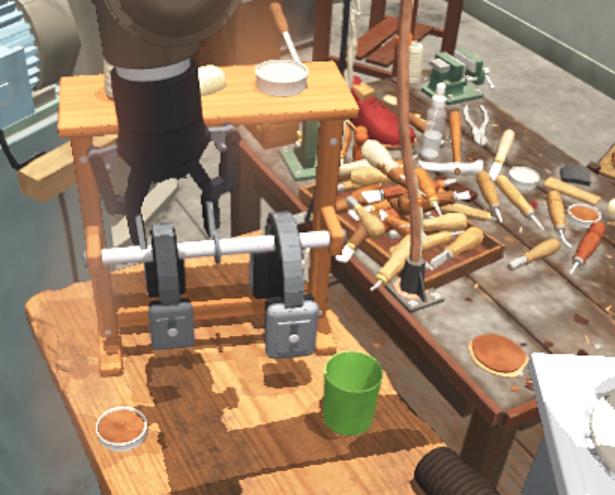

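Side view: both pairs hang level astride the bar, small at (170,290), big at (290,285), with the gripper clear and the cup and tin in place. Handing in.

Run:
```python
from h import *
print(job.job_done())
```

```text
the job is handed in; nothing more can be done
None
```

Both pairs hang astride the bar, the larger in the near bay and the smaller in the far bay. I handed the job in at about 29 s of the 59 s allowed.

- **How they went in:** I gripped each pair 30–36 mm off its crown, on the side away from the shelf, so the gripper passed in front of the shelf edge. The rear cup went over the bar and the crown was lowered onto it.
- **Hanging position:** In the last side view, both crown tops measured 221 mm against the 220 mm expected. Front and rear profiles agreed, so both look level and centred on the bar. They sit at about y = -79 mm and y = +70 mm along the bar, where the bay middles are ±74 mm.
- **Stillness:** After release I saw the smaller pair in one picture about 1.3 s later, so "hanging still" rests on that one level view. The larger pair's profile was the same right after its release and about 11 s later.
- **Cup and tin:** In the final picture both stand upright and apparently where they were; I did not measure their positions again.

**What differed from plan:**
- The tool drifted 4–7° out of vertical and the moves had no way to correct it. The pairs went in tilted only by that drift, mostly along the bar. The rear cup was if anything 1–4° low, never raised.
- I tried to tilt the larger pair more by pressing its foot on the bar. It barely turned, the force was about 15 N at the readings I took, and the extra tilt was not needed. That try, and a swing of the arm away from the rack to gain tilt, cost several seconds.

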